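# Fresh ink bottle into the date coder, bay cover back on

### The arm

A 6-joint arm with a two-finger parallel gripper is mounted at the origin on the work surface. World frame = base frame: x ahead of the robot, y to its left, z up, the work surface at z = 0. Lengths are in m, angles in degrees, forces in N, time in s.
With the tool pointing down it reaches from about 0.375 to 0.9 m from the base axis. Payload 3.1 kg.
Tool frame: the origin (TCP) lies on the centre line of the jaws, within the pads' length; the fingertips stand 19 mm ahead of it and the grasp point (between the pads) is the TCP; z points along the fingers, y is the direction in which the jaws open and shut (so a half turn about z gives the same grasp; the last joint's range is limited). The gripper opens to 87 mm and grips with 3 to 60 N. Pads are 19 mm wide; open, the fingers measure 117 mm over their backs; the gripper's body (75 mm by 190 mm) begins 51 mm behind the grasp point.
Start: joints at [56.121, 30.224, 82.088, -0, 67.689, -10.227], TCP at [0.251, 0.572, 0.242] pointing down, gripper open.
Joint ranges: [-176.69, 176.69], [-43.24, 126.21], [12.49, 139.97], [-82, 262], [0, 151.66], [-163.58, 163.58]. Speed limits (degrees/s): [159.86, 159.86, 180, 180, 180, 180].

### API

Orientations are given as a 3x3 rotation matrix whose columns are the frame's x, y, z axes.
In Python, from rig import bot gives the robot as it stands.
- The arm moves only by the tool carry_out, never from a script. Its argument "targets" is a list of rows, each a list of 6 numbers: the shift along the tool's x, y, z each as a share of 200 mm, from -1 to 1, then the turn, a rotation vector about the tool's x, y, z each as a share of pi/2 rad, from -1 to 1. In form: [[dx, dy, dz, ax, ay, az], ...]. A call has 1 to 20 rows; each row is the pose to reach, as a shift and turn from the pose measured when the call began, along the tool's axes at that moment; what a row does not reach only later rows make up. A row lasts 1/8 s, in which the tool goes at most 62.5 mm and 10.7 degrees, less where a joint would pass 70% of its speed; a pose out of reach is approached as far as the arm can. A call with a number of a shift or a turn outside -1 to 1 is refused whole. A call with a gripper value outside its range is refused whole. "jaw" is the gripper's target within -1 to 1 (fully open at 1, half-way at 0, shut at -1), set as the call begins (left out, the last holds). The fingers move at their own pace and stop on an object; the grip force is fixed at half the most. Time passes only in rows, so rows that repeat a pose let the fingers close. It gives the time, the measured TCP pose, the force and the opening at its end, in the units of the state.
- bot.read_state(): the state, without advancing time (a new reading comes with each control period).
- bot.capture(name): name is "scene" or "top"; returns the picture (400x640x3 uint8, blue, green, red); there is no depth.
- bot.camera_info(name): a dict with "camera_matrix" (3x3 intrinsics, pixels), "view" (4x4, takes a point from world to camera coordinates). Camera axes: x right, y down, z forward; pixel columns grow to the right and rows downward; lengths in m; the calibration is good to about 2 mm. A picture is of the moment at which its call begins. camera_info takes no time and is no camera call.
- bot.hand_in(): hands the job in, once; it reports no verdict.
The state is a dict: "time_s": time; "joint_positions": joint angles; "qvel": joint speeds; "tau": joint torques, N m; "position": TCP position; "tcp_rot": TCP orientation; "force": force on the tool from outside, world axes, zero at the start; "moment": the same for the moment, N m; "opening": opening from 0.0 (shut) to 1.0 (fully open).
Only numpy, scipy, OpenCV 4.12 (cv2) and the standard library are available. Lean on these libraries where they do the work, as an engineer would, in place of code of your own. Each camera call takes 0.05 s, during which the arm holds its last target.

### The job

The date coder is out of ink: lift the blue-capped ink bottle out of its cell in the tilted carton without crushing the partitions, and stand it upright on the floor of the coder's open bay. Then put the bay's cover, which lies on the bench, back on: hook its orange lip under the dark ledge at the low end of the bay while the other end is still raised, then swing that end down so that the cover lies fully home in its recess. Leave the other bottles where they are, disturb nothing else on the bench, and let go of everything.

Things in the scene. Friction and masses are not known exactly. Their poses are not given: they have to be found in the camera images.
- ink_mid (a point): The ink bottle to fit, the only one with a BLUE cap. Round, body 62 mm in diameter, 74 mm high; neck; cap 30 mm in diameter, 90 to 120 mm above the underside; 0.17 to 0.33 kg. Point: on its axis, 60 mm above the underside; z along the axis to the cap. Stands in a cell of the carton's far row (carton y about -92, 0 or 92 mm), leaning with it, its side 1 to 5 mm from the cell's near wall.
- fluid1_mid (a point): A yellow-capped bottle, same shape and size as the ink bottle, in another cell of the far row; point and axes as there. To be left in its cell.
- fluid2_mid (a point): The other yellow-capped bottle in the far row; as fluid1.
- fluid3_mid (a point): A white-capped bottle of the same shape, in the middle cell of the near row; as fluid1.
- carton: Open carton, 190 x 282 x 150 mm (x, y, z), fixed on a stand, tilted 25 degrees to the robot; its frame tilts too. Origin: centre of the underside; z out of the mouth along the cells, x to the far, higher side, y along its length. Walls and floor 5 mm; 4 mm partitions at x = 0 and y = -46 and 46 mm, as high as the walls: 2 rows of 3 cells, 88 x 88 mm, 145 mm deep. Caps lie 25 mm below the rim.
- bay_floor (a point): Centre of the flat floor, 20 mm above the bench, of the open ink bay in the white date coder (300 x 280 mm, fixed). The bay is a well 94 (x) by 112 mm (y) under the coder's sloping deck, 160 mm above the bench over this point. Axes are the coder's: x away from the robot, y left, z up. Beyond x = 81 mm stand a housing 190 mm high and, left of y = 66 mm, a screen tower 300 mm high.
- ledge (a point): Middle of the overhanging edge of the bay's ledge, a dark steel strip 128 mm long across the deck's low, near end, in the plane of the deck's surface. Axes: x up the deck's slope (18 degrees), y left, z out of the deck. The strip fills z = 4 to 7 mm; under it a slot, z = -6 to 4 mm, goes 18 mm deep (x = 0 to -18). The middle of the bay is at x = 57 mm.
- deck: The coder's sloping deck; origin and axes as point ledge. The cover's recess, 132 mm wide, runs from the slot to x = 122 mm. Rests (10 mm wide at the sides, x below 8 mm, x = 106 to 122 mm) carry the cover's underside at z = -6 mm. The open recess is shorter than the cover: it lies flat only with 8 to 18 mm of lip under the ledge, pushed in with the top end raised (by up to 20 degrees).
- cover_grip (a point): The bay's loose cover: dark grey plate 124 mm wide (y), 5 mm thick, 130 mm long (x) with its lip, 0.11 to 0.18 kg, flat on the bench. Blue grip rib along its middle: 14 mm thick (y), 50 mm long (x), top 41 mm above the underside. Point: middle of the rib, 30 mm above the underside. x from the lip to the top end, z out of the outer face. Lip's edge at x = -70 mm, top edge at 60 mm.
- cover_lip (a point): Middle of the edge of the cover's orange lip (100 mm wide, 3 mm thick, reaching 16 mm beyond the plate), on the underside; axes as cover_grip.
- cover_top (a point): Middle of the cover's top edge (opposite the lip), on the underside; axes as cover_grip.
- sanitiser: Bystander: spray bottle, 60 mm in diameter, 167 mm high, between carton and coder, towards the back. Origin at its foot.
- label_roll: Bystander: roll of labels lying flat, 84 mm in diameter, 30 mm high, in front of the carton. Origin at the centre of its underside.
- scraper: Bystander: blue-handled scraper, 180 x 75 x 17 mm, lying in front of the coder. Origin at its underside.
- sample_tray: Bystander: small steel tray, 90 x 130 x 18 mm, between carton and coder. Origin at the centre of its underside.
- sample_bar: Bystander: a chocolate-coated ice-cream bar lying in the tray, 78 x 46 x 20 mm. Origin at the centre of its underside.
There are look-alikes about, which are no part of the job. What is meant by the part that bears cover_grip is not green or red, and is the larger of those in its own colour.

How it is judged (in metres and radians):
On the way, in this order (a step that is already met when the one before it is completed fails the run):
1. the ink bottle stands upright on the bay's floor, let go (horizontal distance between ink_mid and bay_floor below 0.032 m and z of ink_mid in the frame of bay_floor between 0.054 and 0.066 m and angle between ink_mid's own z axis and vertical below 0.08 rad and linear speed of ink below 0.02 m/s and contact force between the fingers and ink below 0.1 N), for 0.2 s.
2. the cover's lip is under the ledge while its top end is still raised (x of cover_lip in the frame of ledge between -0.022 and -0.005 m and z of cover_lip in the frame of ledge between -0.01 and 0.003 m and angle between the z axis of cover_grip and the z axis of ledge, either way round above 0.07 rad), for 0.04 s.
At the end, for the whole second after the job is handed in: Ink bottle upright (4.5 degrees) on the bay floor, within 32 mm of its centre; cover flat in its recess, lip 5 mm or more under the ledge, both ends within 4 mm of the rests, within 0.04 rad of the deck; other bottles in their cells; bottle and cover at rest (horizontal distance between ink_mid and bay_floor below 0.032 m and z of ink_mid in the frame of bay_floor between 0.054 and 0.066 m and angle between ink_mid's own z axis and vertical below 0.08 rad and x of cover_lip in the frame of ledge between -0.022 and -0.005 m and z of cover_lip in the frame of ledge between -0.01 and 0.003 m and z of cover_top in the frame of ledge between -0.01 and -0.003 m and angle between the z axis of cover_grip and the z axis of ledge, either way round below 0.04 rad and z of each of fluid1_mid, fluid2_mid, fluid3_mid in the frame of carton below 0.08 m and linear speed of each of ink, cover below 0.01 m/s); the robot touches nothing.
It fails at once if another bottle is lifted or shoved more than 25 mm (distance of any of fluid1_mid, fluid2_mid, fluid3_mid from where it was at the start of the episode above 0.025 m).
It fails at once if a thing on the bench that is not part of the job is moved more than 25 mm (distance of any of sanitiser, label_roll, scraper, sample_tray, sample_bar from where it was at the start of the episode above 0.025 m).
It fails at once if the carton's walls or partitions are crushed: the robot presses on them with more than 40 N (contact force between any of the fingers, the arm and carton above 40 N).
It also fails if it takes over 61 s, if anything falls off the work surface, if the arm or the gripper's body presses on something with over 40 N, if the wrist force passes 120 N, or if a joint passes its speed limit or range.

## Working session

There is one attempt and no reset: what is moved stays moved. The work goes in short steps, Python scripts to look and compute and a tool call to move; the robot and the scene stay as the last step left them, time stands still between calls to the robot, and variables do not carry over. Pictures are saved under pics/ and viewed, and the job is handed in when it is done.

Besides the shell and the picture viewer there is one more tool, called after ">>>" in YAML: its name, and indented under it one key for each argument. carry_out: Moves the arm, as the interface text tells. Shift numbers are shares of 200 mm and turn numbers shares of pi/2 rad, none past 1 either way. Its arguments: {"type":"object","properties":{"targets":{"type":"array"},"jaw":{"type":"number"}},"required":["targets"]}

```bash
ls; mkdir -p pics
python3 - <<'E'
from rig import bot
import cv2,numpy as np
np.set_printoptions(precision=4,suppress=True)
for n in("scene","top"):
    im=bot.capture(n);cv2.imwrite(f"pics/{n}0.png",im)
    print(n,bot.camera_info(n))
print(bot.read_state())
E
```

```text
pics
scene {'camera_matrix': array([[402.1203,   0.    , 317.6288],
       [  0.    , 402.1203, 204.2273],
       [  0.    ,   0.    ,   1.    ]]), 'view': array([[-0.8829,  0.4696, -0.006 ,  0.4019],
       [ 0.3402,  0.6307, -0.6975, -0.0638],
       [-0.3237, -0.6178, -0.7166,  1.2599],
       [ 0.    ,  0.    ,  0.    ,  1.    ]])}
top {'camera_matrix': array([[497.1487,   0.    , 308.7857],
       [  0.    , 497.1487, 201.9087],
       [  0.    ,   0.    ,   1.    ]]), 'view': array([[ 0.0141, -0.9999,  0.0006, -0.0155],
       [-0.9971, -0.0141, -0.0748,  0.463 ],
       [ 0.0748,  0.0005, -0.9972,  1.6008],
       [ 0.    ,  0.    ,  0.    ,  1.    ]])}
{'time_s': 0.1, 'joint_positions': array([ 56.1214,  30.2749,  82.149 ,  -0.0003,  67.6897, -10.2282]), 'qvel': array([ 0.0447, -0.0257, -0.1875, -0.0541, -0.016 ,  0.0421]), 'tau': array([ -0.0003, -44.0986, -17.7152,   0.0635,   0.0533,  -0.    ]), 'position': array([0.2504, 0.572 , 0.2407]), 'tcp_rot': array([[-0.916 ,  0.4012, -0.0011],
       [ 0.4012,  0.916 , -0.0016],
       [ 0.0003, -0.002 , -1.    ]]), 'force': array([ 0.1392,  0.7748, -0.5558]), 'moment': array([ 0.0037, -0.0226, -0.0138]), 'opening': 0.9957478343419105}
```

View pics/scene0.png

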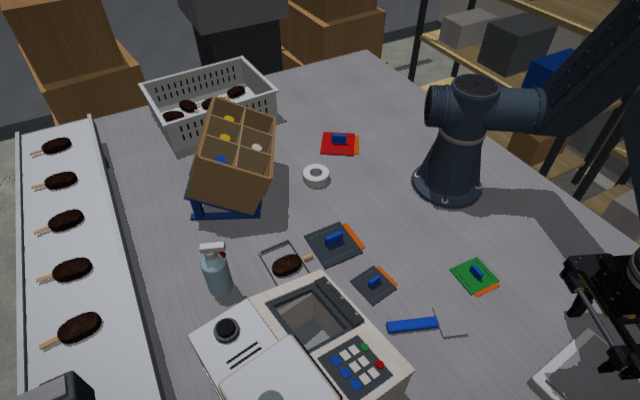

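View pics/top0.png

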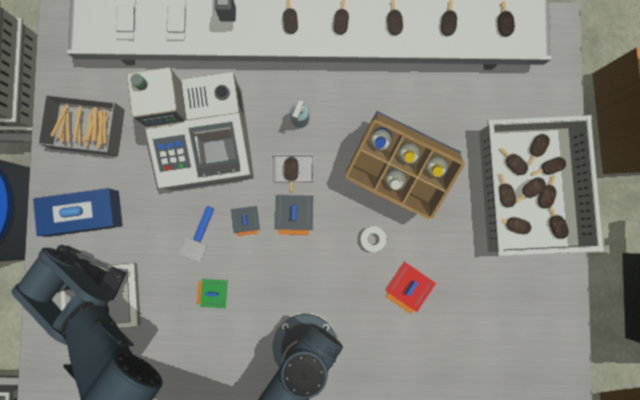

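The scene shows the carton with a blue cap at scene (222,160) / top (381,140), and yellow caps at top (410,155) and (437,168). The white cap is at top (395,182).

Cover candidates:
- large grey: top (294,213) / scene (335,243)
- small grey: top (245,220) / scene (374,285)
- green: top (213,293)
- red: top (410,287)

The description (not green or red, larger of its colour) picks the large grey one. Next I'll look at close crops.

Run:
```python
import cv2
s=cv2.imread("pics/scene0.png");t=cv2.imread("pics/top0.png")
def c(im,x0,y0,x1,y1,n,k):
    cv2.imwrite(f"pics/{n}.png",cv2.resize(im[y0:y1,x0:x1],None,fx=k,fy=k,interpolation=cv2.INTER_CUBIC))
c(t,335,100,475,230,"c_top_carton",4.5)
c(t,125,60,325,245,"c_top_coder",3.2)
c(s,180,80,300,225,"c_sc_carton",4)
c(s,185,215,415,400,"c_sc_coder",3.2)
```

```text
(no output)
```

View pics/c_top_carton.png

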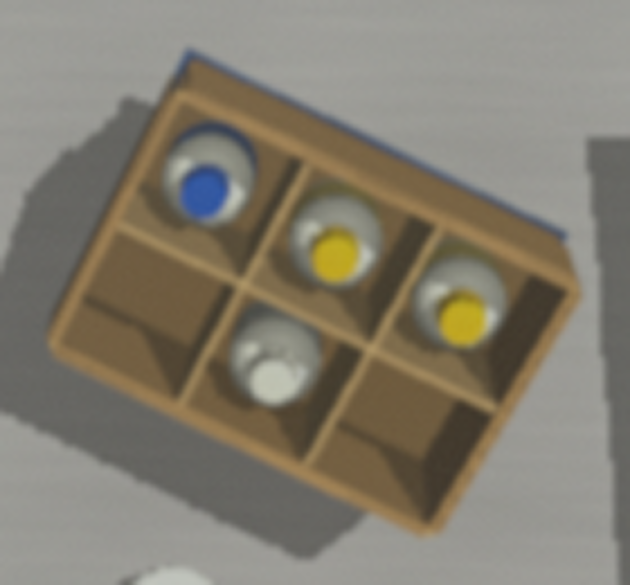

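View pics/c_top_coder.png

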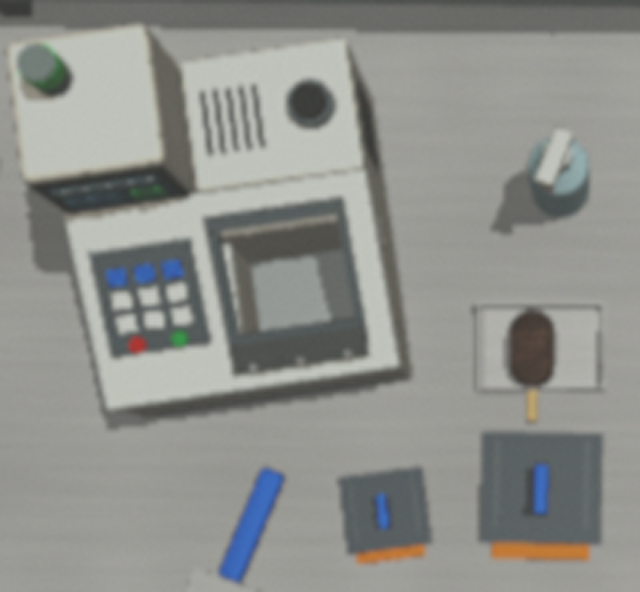

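View pics/c_sc_carton.png

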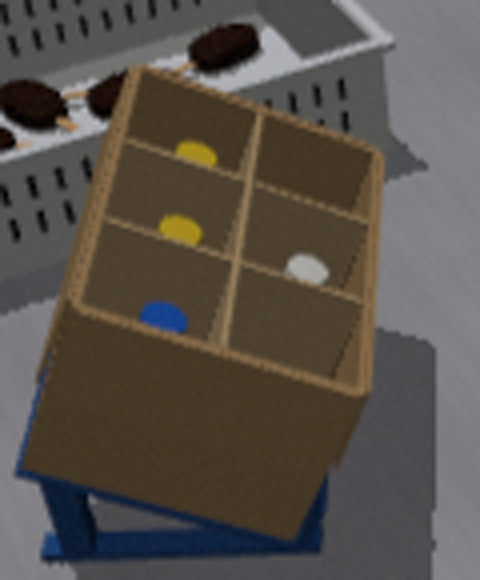

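View pics/c_sc_coder.png

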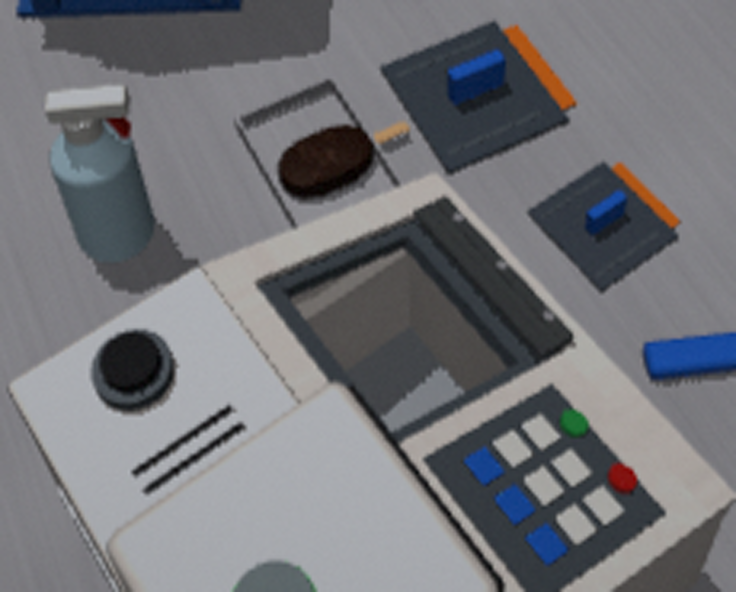

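```bash
cat > h.py <<'E'
import numpy as np,cv2
from rig import bot
np.set_printoptions(precision=4,suppress=True)
CI={n:bot.camera_info(n) for n in("scene","top")}
def P(n): return CI[n]["camera_matrix"]@CI[n]["view"][:3]
def tri(ps,pt):
    X=cv2.triangulatePoints(P("scene"),P("top"),np.array(ps,float).reshape(-1,2).T,np.array(pt,float).reshape(-1,2).T)
    X=(X[:3]/X[3]).T
    r=max(np.linalg.norm(proj("scene",X)-np.reshape(ps,(-1,2)),axis=1).max(),np.linalg.norm(proj("top",X)-np.reshape(pt,(-1,2)),axis=1).max())
    return X,r
def proj(n,X):
    X=np.atleast_2d(X);h=np.c_[X,np.ones(len(X))]@P(n).T
    return h[:,:2]/h[:,2:]
def ray(n,uv):
    V=CI[n]["view"];R,t=V[:3,:3],V[:3,3];uv=np.atleast_2d(uv)
    d=np.c_[uv,np.ones(len(uv))]@np.linalg.inv(CI[n]["camera_matrix"]).T@R
    return -R.T@t,d
def onz(n,uv,z):
    c,d=ray(n,uv);return c+d*((z-c[2])/d[:,2])[:,None]
def kabsch(A,B):
    a,b=A.mean(0),B.mean(0);U,_,Vt=np.linalg.svd((A-a).T@(B-b));D=np.diag([1,1,np.linalg.det(Vt.T@U.T)])
    R=Vt.T@D@U.T;return R,b-R@a
E
python3 - <<'E'
from h import *
# far-blue(x+,y+), far-other(x+,y-), near-other, near-blue
t=np.array([[180,90],[582,290],[432,535],[50,345]])/4.5+[335,100]
s=np.array([[70,300],[138,66],[384,150],[367,396]])/4+[180,80]
X,r=tri(s,t);print(X,r)
N=np.array([[95,141,150],[95,-141,150],[-95,-141,150],[-95,141,150]])/1e3
R,o=kabsch(N,X);print(R,o,np.linalg.norm(X-(N@R.T+o),axis=1)*1e3)
print("tilt",np.degrees(np.arccos(R[2,2])), "yaw",np.degrees(np.arctan2(-R[0,1],R[1,1])), "ydir z",R[2,1])
# caps: segment
for n in("scene","top"):
    im=cv2.imread(f"pics/{n}0.png");hsv=cv2.cvtColor(im,cv2.COLOR_BGR2HSV)
    m=cv2.inRange(hsv,(105,130,60),(130,255,255))
    k,l,st,c=cv2.connectedComponentsWithStats(m)
    print(n,[(np.round(c[i],2),st[i].tolist()) for i in range(1,k) if st[i,4]>25])
    m=cv2.inRange(hsv,(20,130,90),(35,255,255))
    k,l,st,c=cv2.connectedComponentsWithStats(m)
    print(n,'yel',[(np.round(c[i],2),st[i,4]) for i in range(1,k) if st[i,4]>25])
for y in(92,0,-92):
    p=R@np.array([.036,y/1e3,.125])+o
    print(y,p,proj("scene",p),proj("top",p))
E
```

```text
[[ 0.6833 -0.1941  0.2394]
 [ 0.56   -0.4489  0.2325]
 [ 0.4058 -0.3716  0.1561]
 [ 0.5291 -0.119   0.1538]] 0.8820152740410486
[[ 0.8119  0.4377 -0.3863]
 [-0.3993  0.8991  0.1797]
 [ 0.4259  0.0083  0.9047]] [ 0.6025 -0.3103  0.0598] [2.309  2.3441 2.404  2.3906]
tilt 25.214569681340794 yaw -25.961145095778694 ydir z 0.00834889523999416
scene [(array([553.52,  59.47]), [532, 48, 43, 24, 456]), (array([338.55, 138.37]), [332, 134, 14, 10, 134]), (array([220.69, 158.77]), [215, 156, 12, 7, 61]), (array([222.2 , 214.86]), [204, 211, 42, 7, 183]), (array([333.39, 238.29]), [325, 230, 18, 18, 213]), (array([476.34, 271.66]), [470, 265, 13, 15, 93]), (array([374.01, 280.38]), [368, 274, 13, 14, 104]), (array([411.73, 324.49]), [386, 317, 53, 17, 594]), (array([335.86, 360.14]), [330, 354, 13, 13, 90]), (array([345.38, 372.15]), [339, 366, 13, 13, 95]), (array([355.41, 384.61]), [349, 378, 14, 14, 104])]
scene yel [(array([228.82, 117.63]), np.int32(49)), (array([224.62, 136.65]), np.int32(68))]
top [(array([379.95, 142.29]), [376, 138, 9, 10, 75]), (array([178.43, 143.82]), [176, 141, 6, 6, 28]), (array([169.68, 145.  ]), [167, 143, 6, 5, 28]), (array([160.78, 145.96]), [158, 144, 6, 5, 27]), (array([  4.32, 204.31]), [0, 170, 12, 70, 582]), (array([ 72.89, 212.57]), [34, 190, 79, 45, 2024]), (array([293.5, 212.5]), [292, 205, 4, 16, 60]), (array([ 71.19, 211.61]), [60, 207, 21, 9, 70]), (array([203.11, 223.64]), [194, 207, 19, 34, 231]), (array([244.19, 219.74]), [243, 215, 4, 10, 31]), (array([411.59, 288.06]), [407, 282, 10, 13, 49])]
top yel [(array([408.83, 156.29]), np.int32(92)), (array([437.26, 170.38]), np.int32(96))]
92 [ 0.6237 -0.2195  0.1889] [[221.5097 157.9119]] [[381.3523 144.0088]]
0 [ 0.5834 -0.3023  0.1882] [[225.8717 137.1856]] [[409.4998 158.0409]]
-92 [ 0.5431 -0.385   0.1874] [[229.7584 118.7173]] [[437.7358 172.1171]]
```

```bash
cat >> h.py <<'E'
def unc(p,k,o): return (np.array(p,float)+.5)/k-.5+np.array(o)
E
python3 - <<'E'
from h import *
from scipy.spatial.transform import Rotation as Ro
t=unc([[180,90],[582,290],[432,535],[50,345]],4.5,[335,100])
s=unc([[70,300],[138,66],[384,150],[367,396]],4,[180,80])
X,r=tri(s,t)
N=np.array([[95,141,150],[95,-141,150],[-95,-141,150],[-95,141,150]])/1e3
R,o=kabsch(N,X);print(o,np.linalg.norm(X-(N@R.T+o),axis=1)*1e3,r)
# constrained: yaw * tilt 25
yaw=np.arctan2(-R[0,1],R[1,1]);R=Ro.from_euler('z',yaw).as_matrix()@Ro.from_euler('y',-25,degrees=True).as_matrix()
o=X.mean(0)-R@N.mean(0);print(np.degrees(yaw),R,o)
print(proj("scene",N@R.T+o)-s,proj("top",N@R.T+o)-t)
S=[[220.69,158.77],[224.62,136.65],[228.82,117.63]];T=[[379.95,142.29],[408.83,156.29],[437.26,170.38]]
C,r=tri(S,T);print("caps in carton",(C-o)@R,r,C)
for i,y in enumerate((92,0,-92)):
    p=R@np.array([.036,y/1e3,.125])+o
    print(y,p,proj("scene",p)-S[i],proj("top",p)-T[i])
E
```

```text
[ 0.6033 -0.3088  0.0623] [2.2053 2.3373 2.5771 2.3367] 0.7387946206955277
-25.954284898625026 [[ 0.8149  0.4377 -0.38  ]
 [-0.3966  0.8991  0.185 ]
 [ 0.4226  0.      0.9063]] [ 0.6025 -0.3096  0.0621]
[[ 0.499   1.2682]
 [ 0.0028 -0.8107]
 [-0.6524 -0.0288]
 [-0.5267 -0.395 ]] [[-0.0738 -0.2039]
 [ 0.1229 -0.3899]
 [ 0.0596  0.6971]
 [-0.2339  0.3559]]
caps in carton [[ 0.0376  0.0962  0.1248]
 [ 0.0392  0.0028  0.1267]
 [ 0.0391 -0.0891  0.1277]] 0.2828907658816246 [[ 0.6278 -0.2149  0.1911]
 [ 0.5875 -0.2992  0.1934]
 [ 0.5468 -0.3816  0.1944]]
92 [ 0.6246 -0.2181  0.1906] [[ 0.5639 -0.9182]] [[0.9738 1.3019]]
0 [ 0.5843 -0.3008  0.1906] [[0.9692 0.2091]] [[0.3263 1.3025]]
-92 [ 0.5441 -0.3835  0.1906] [[0.6348 0.5105]] [[0.2475 1.272 ]]
```

Run:
```python
import cv2
s=cv2.imread("pics/scene0.png");t=cv2.imread("pics/top0.png")
def c(im,x0,y0,x1,y1,n,k):
    o=cv2.resize(im[y0:y1,x0:x1],None,fx=k,fy=k,interpolation=cv2.INTER_CUBIC)
    cv2.imwrite(f"pics/{n}.png",cv2.convertScaleAbs(o,alpha=1.5))
c(t,183,115,247,190,"d_top",8)
c(s,255,265,375,355,"d_sc",6.5)
```

```text
(no output)
```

View pics/d_top.png

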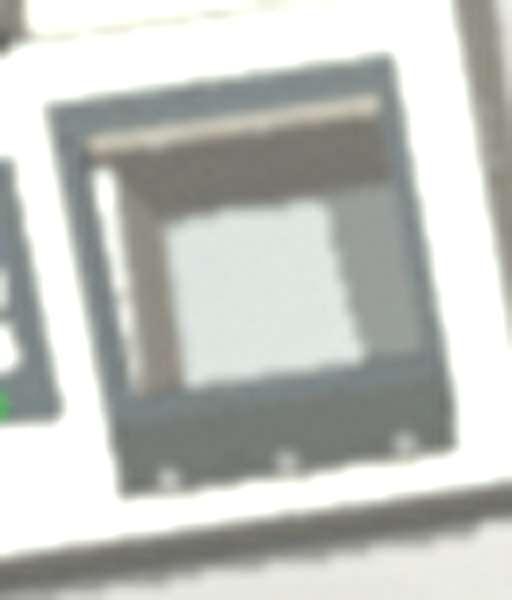

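View pics/d_sc.png

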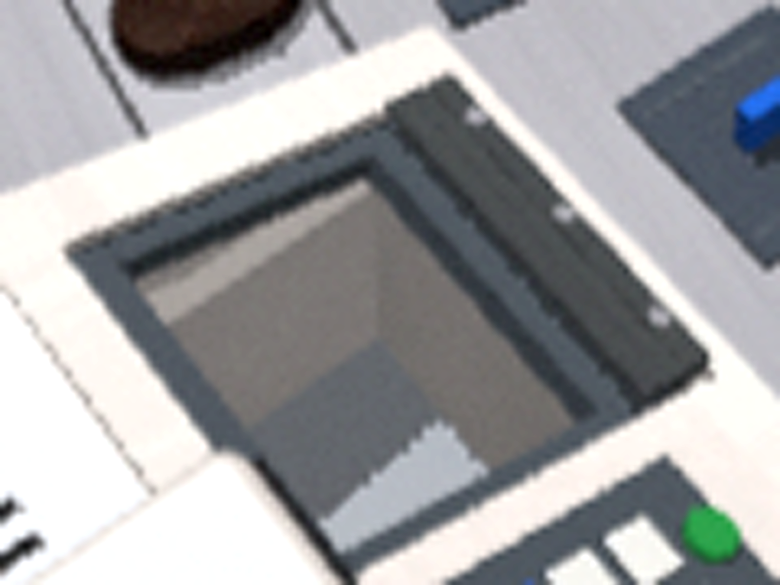

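Run:
```python
from h import *
t=unc([[122,495],[455,447],[113,425],[446,378],[392,55]],8,[183,115])
s=unc([[710,360],[448,75],[635,408],[388,105],[68,248]],6.5,[255,265])
X,r=tri(s,t)
for n,a in zip("outL outR edgeL edgeR farR".split(),X):print(n,a,)
print(r)
d=X[0]-X[1];print("yaw",np.degrees(np.arctan2(-d[0],d[1])),np.linalg.norm(d)); d=X[2]-X[3];print(np.degrees(np.arctan2(-d[0],d[1])),np.linalg.norm(d))
# floor plane edges top (z=.02): left wall-floor corner far left (165,215), right far(328,195)
F=onz("top",unc([[165,217],[328,195]],8,[183,115]),.02);print("floor far L,R",F,np.linalg.norm(F[0]-F[1]))
F=onz("scene",unc([[375,340]],6.5,[255,265]),.02);print("floor near R",F)
# far edge of recess top view using z=.1801
F=onz("top",unc([[48,103],[392,55]],8,[183,115]),.1801);d=F[0]-F[1];print("recess far",F,np.linalg.norm(d),np.degrees(np.arctan2(-d[0],d[1])))
# ledge edge via known z .149
for n,q,k,o in(("top",[[113,425],[446,378]],8,[183,115]),("scene",[[635,408],[388,105]],6.5,[255,265])):
    print(n,onz(n,unc(q,k,o),.1490))
```

```text
outL [0.5266 0.328  0.1364]
outR [0.547  0.202  0.1376]
edgeL [0.5538 0.3316 0.137 ]
edgeR [0.572  0.2056 0.1428]
farR [0.6879 0.224  0.1749]
0.46215583037880664
yaw 9.193824257174064 0.12763055719638972
8.209375513279841 0.12743551261796376
floor far L,R [[0.6561 0.34   0.02  ]
 [0.6661 0.2735 0.02  ]] 0.06730479370600748
floor near R [[0.5847 0.2175 0.02  ]]
recess far [[0.6669 0.3498 0.1801]
 [0.6867 0.2231 0.1801]] 0.12830409623409716 8.891524475823216
top [[0.5516 0.3292 0.149 ]
 [0.5712 0.2046 0.149 ]]
scene [[0.5583 0.3361 0.149 ]
 [0.5735 0.2094 0.149 ]]
```

Run:
```python
import cv2
s=cv2.imread("pics/scene0.png");t=cv2.imread("pics/top0.png")
def c(im,x0,y0,x1,y1,n,k):
    o=cv2.resize(im[y0:y1,x0:x1],None,fx=k,fy=k,interpolation=cv2.INTER_CUBIC)
    cv2.imwrite(f"pics/{n}.png",cv2.convertScaleAbs(o,alpha=1.5))
c(t,268,188,320,242,"e_top",10)
c(s,300,215,370,270,"e_sc",10)
```

```text
(no output)
```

View pics/e_top.png

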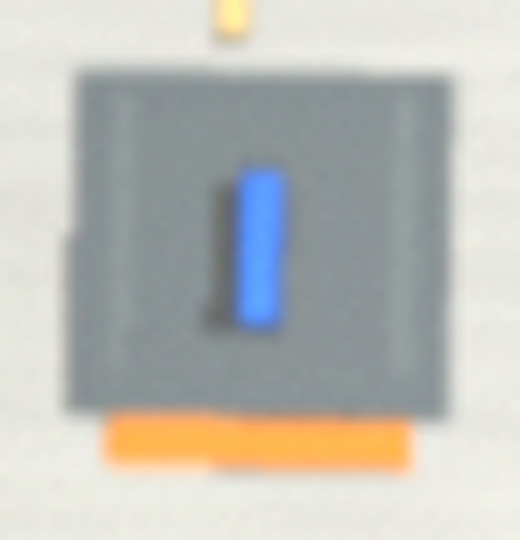

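View pics/e_sc.png

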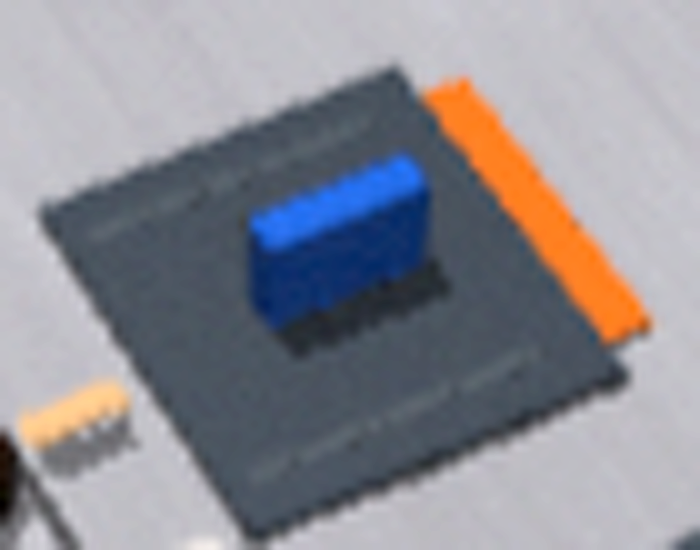

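Run:
```python
from h import *
# order: farL, farR, nearR, nearL
t=unc([[76,72],[453,75],[448,416],[70,413]],10,[268,188]); s=unc([[255,537],[43,211],[398,67],[628,374]],10,[300,215])
N=np.array([[60,62],[60,-62],[-54,-62],[-54,62]])/1e3
for n,q in(("top",t),("scene",s)):
    F=onz(n,q,.005);A=np.c_[N,np.zeros(4)]
    R,o=kabsch(A,F);print(n,F[:,:2],o,np.degrees(np.arctan2(R[1,0],R[0,0])),np.linalg.norm(F-(A@R.T+o),axis=1))
# rib top: ends
tt=unc([[264,170],[258,328]],10,[268,188]); ss=unc([[262,235],[412,172]],10,[300,215])
X,r=tri(ss,tt);print(X,r,X.mean(0)); d=X[0]-X[1];print(np.degrees(np.arctan2(d[1],d[0])),np.linalg.norm(d))
print("top@.041",onz("top",tt,.041),onz("top",tt,.041).mean(0)); print("sc@.041",onz("scene",ss,.041),onz("scene",ss,.041).mean(0))
```

```text
top [[ 0.4861  0.1018]
 [ 0.4869 -0.022 ]
 [ 0.375  -0.0218]
 [ 0.3743  0.1016]] [0.4276 0.0399 0.005 ] 0.19951678780654225 [0.0013 0.0009 0.0013 0.0009]
scene [[ 0.4889  0.104 ]
 [ 0.4881 -0.0191]
 [ 0.3751 -0.0187]
 [ 0.3763  0.105 ]] [0.4291 0.0428 0.005 ] -0.4083985344966531 [0.0008 0.0008 0.0005 0.0008]
[[0.4522 0.0389 0.036 ]
 [0.403  0.039  0.034 ]] 0.7851245745529423 [0.4276 0.039  0.035 ]
-0.1593592946107034 0.0492366170560663
top@.041 [[0.4522 0.0385 0.041 ]
 [0.4016 0.0396 0.041 ]] [0.4269 0.039  0.041 ]
sc@.041 [[0.4536 0.0429 0.041 ]
 [0.4079 0.0428 0.041 ]] [0.4307 0.0428 0.041 ]
```

```bash
cat >> h.py <<'E'
from scipy.spatial.transform import Rotation as Ro
yc=np.radians(-25.95)
RC=Ro.from_euler('z',yc).as_matrix()@Ro.from_euler('y',-25,degrees=True).as_matrix(); OC=np.array([.6025,-.3096,.0621])
YB=np.radians(8.8); RB=Ro.from_euler('z',YB).as_matrix(); BAY=np.array([.6195,.2782,.020])
LED=np.array([.566,.2699,.1424]); RL=RB@Ro.from_euler('y',-18,degrees=True).as_matrix()
def tool(R): return R@np.diag([-1,1,-1.])   # tool with x=-x, y=y, z=-z of a frame
def rel(p,R,st=None):
    st=st or bot.read_state();R0=st["tcp_rot"];p0=st["position"]
    U,_,V=np.linalg.svd(R0);R0=U@V
    d=R0.T@(np.asarray(p)-p0);w=Ro.from_matrix(R0.T@R).as_rotvec()
    return np.r_[d/.2,w/(np.pi/2)]
def inC(p): return OC+RC@(np.array(p)/1e3)
E
python3 - <<'E'
from h import *
g=inC([37,93.5,115]);pre=inC([37,93.5,285])
print(g,pre,rel(pre,tool(RC)))
E
```

```text
[ 0.6299 -0.2189  0.182 ] [ 0.5653 -0.1875  0.336 ] [-2.9655 -2.8478 -0.4724  0.0043 -0.2779  0.0254]
```

>>> carry_out:
  targets:
    - [-0.33,-0.32,-0.3,0,0,0]
    - [-0.66,-0.64,-0.4,0,0,0]
    - [-1,-0.96,-0.48,0,0,0]
    - [-1,-0.96,-0.48,0,0,0]
  jaw: 0

```text
time_s: 0.6
position: [0.3397, 0.3553, 0.3262]
tcp_rot: [[-0.916, 0.401, -0.001], [0.401, 0.916, -0.002], [0.0, -0.002, -1.0]]
force: [1.4, -0.3, 0.5]
opening: 0.633
```

>>> carry_out:
  targets:
    - [-0.33,-0.32,0,0,0,0]
    - [-0.66,-0.64,0,0,0,0]
    - [-1,-0.96,0,0,0,0]
    - [-1,-0.96,0,0,0,0]

```text
time_s: 1.1
position: [0.4351, 0.1242, 0.3264]
tcp_rot: [[-0.916, 0.4, -0.001], [0.4, 0.916, -0.002], [0.0, -0.002, -1.0]]
force: [0.4, 0.2, 0.1]
opening: 0.504
```

Run:
```python
from h import *
pre=inC([37,93.5,285])
s=bot.read_state();print(s["time_s"],s["position"],s["opening"],s["joint_positions"],rel(pre,tool(RC)))
```

```text
1.1 [0.4351 0.1242 0.3264] 0.504297543689 [  1.7894  10.6411  99.0141  -0.1047  70.4031 -64.5668] [-1.2203 -1.1673 -0.046   0.0044 -0.2778  0.0259]
```

>>> carry_out:
  targets:
    - [-0.3,-0.3,0,0,0,0]
    - [-0.6,-0.6,0,0,-0.1,0]
    - [-0.9,-0.9,-0.02,0,-0.2,0.01]
    - [-1,-1,-0.04,0,-0.278,0.026]
    - [-1,-1,-0.04,0,-0.278,0.026]
    - [-1,-1,-0.04,0,-0.278,0.026]

```text
time_s: 1.85
position: [0.5388, -0.1416, 0.3348]
tcp_rot: [[-0.812, 0.44, 0.383], [0.401, 0.898, -0.181], [-0.423, 0.007, -0.906]]
force: [-0.3, 0.5, -0.4]
opening: 0.504
```

Run:
```python
from h import *
pre=inC([37,93.5,285])
s=bot.read_state();print(s["time_s"],s["position"],s["opening"],s["joint_positions"],rel(pre,tool(RC)))
```

```text
1.85 [ 0.5388 -0.1416  0.3348] 0.5039239696261506 [-26.4983  10.5851 102.3806   0.784   41.9983 -90.7883] [-0.2022 -0.1476  0.0864  0.0033  0.0005 -0.0032]
```

>>> carry_out:
  targets:
    - [-0.2,-0.15,0.085,0.003,0,-0.003]
    - [-0.2,-0.15,0.085,0.003,0,-0.003]
    - [-0.2,-0.15,0.085,0.003,0,-0.003]

```text
time_s: 2.22
position: [0.5637, -0.1863, 0.3351]
tcp_rot: [[-0.816, 0.437, 0.379], [0.397, 0.899, -0.183], [-0.421, 0.001, -0.907]]
force: [-0.9, 0.7, 0.6]
opening: 0.499
```

Run:
```python
from h import *
s=bot.read_state();print(s["time_s"],s["position"],(s["position"]-OC)@RC,rel(inC([37,93.5,115]),tool(RC)))
for n in("scene","top"):
    im=bot.capture(n)
    (x,y,X,Y)=(170,70,310,220) if n=="scene" else (330,90,480,230)
    cv2.imwrite(f"pics/f_{n}.png",cv2.resize(im[y:Y,x:X],None,fx=4,fy=4,interpolation=cv2.INTER_CUBIC))
```

```text
2.225 [ 0.5637 -0.1863  0.3351] [0.0348 0.0939 0.285 ] [-0.0128 -0.0028  0.85    0.0007 -0.0015 -0.0001]
```

View pics/f_scene.png

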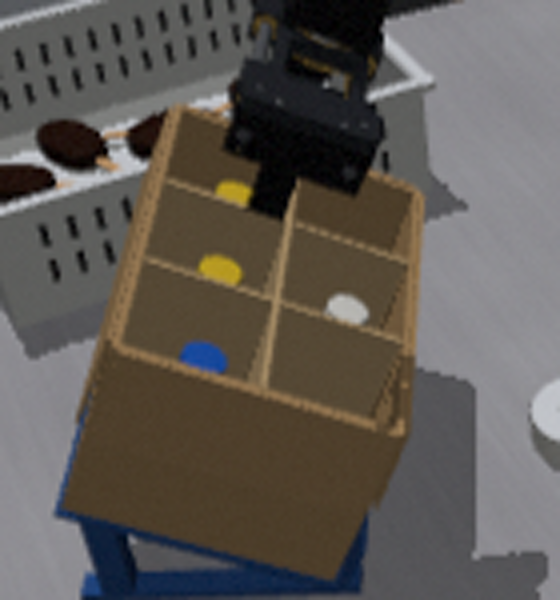

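View pics/f_top.png

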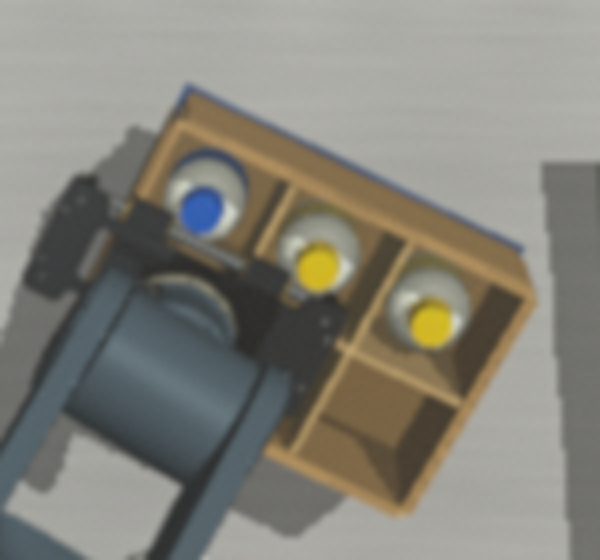

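Run:
```python
from h import *
s=bot.read_state();p=s["position"];R=s["tcp_rot"]
for h in(-.06,-.04,-.02,0,.019):
    q=np.array([p+R@[x,y,h] for x in(-.0095,.0095) for y in(-.036,.036)])
    print(h,"top crop",((proj("top",q)-[330,90]+.5)*4).round().tolist(),"sc",((proj("scene",q)-[170,70]+.5)*4).round().tolist())
```

```text
-0.06 top crop [[241.0, 298.0], [138.0, 247.0], [227.0, 325.0], [125.0, 274.0]] sc [[300.0, 40.0], [288.0, 105.0], [331.0, 52.0], [322.0, 117.0]]
-0.04 top crop [[242.0, 291.0], [141.0, 241.0], [228.0, 317.0], [128.0, 267.0]] sc [[290.0, 68.0], [278.0, 134.0], [321.0, 80.0], [311.0, 146.0]]
-0.02 top crop [[243.0, 284.0], [143.0, 234.0], [230.0, 309.0], [130.0, 260.0]] sc [[280.0, 96.0], [268.0, 163.0], [311.0, 107.0], [300.0, 174.0]]
0 top crop [[245.0, 277.0], [146.0, 228.0], [231.0, 302.0], [133.0, 253.0]] sc [[270.0, 123.0], [258.0, 190.0], [301.0, 134.0], [290.0, 202.0]]
0.019 top crop [[245.0, 270.0], [148.0, 222.0], [232.0, 295.0], [136.0, 247.0]] sc [[262.0, 149.0], [248.0, 216.0], [292.0, 159.0], [280.0, 227.0]]
```

>>> carry_out:
  targets:
    - [-0.012,-0.003,0.1,0,-0.001,0]
    - [-0.012,-0.003,0.2,0,-0.001,0]
    - [-0.012,-0.003,0.3,0,-0.001,0]
    - [-0.012,-0.003,0.4,0,-0.001,0]
    - [-0.012,-0.003,0.5,0,-0.001,0]
    - [-0.012,-0.003,0.55,0,-0.001,0]
    - [-0.012,-0.003,0.6,0,-0.001,0]
    - [-0.012,-0.003,0.6,0,-0.001,0]

```text
time_s: 3.32
position: [0.6108, -0.2093, 0.227]
tcp_rot: [[-0.816, 0.436, 0.38], [0.396, 0.9, -0.183], [-0.422, 0.001, -0.907]]
force: [0.3, -0.7, 0.8]
opening: 0.497
```

Run:
```python
from h import *
s=bot.read_state();print(s["time_s"],s["force"],(s["position"]-OC)@RC,rel(inC([37,93.5,115]),tool(RC)))
for n in("scene","top"):
    im=bot.capture(n)
    (x,y,X,Y)=(170,70,310,220) if n=="scene" else (330,90,480,230)
    cv2.imwrite(f"pics/g_{n}.png",cv2.resize(im[y:Y,x:X],None,fx=4,fy=4,interpolation=cv2.INTER_CUBIC))
```

```text
3.325 [ 0.3412 -0.7363  0.8443] [0.0367 0.0938 0.1649] [-0.0019 -0.0021  0.2494  0.0009 -0.0006  0.0004]
```

View pics/g_scene.png

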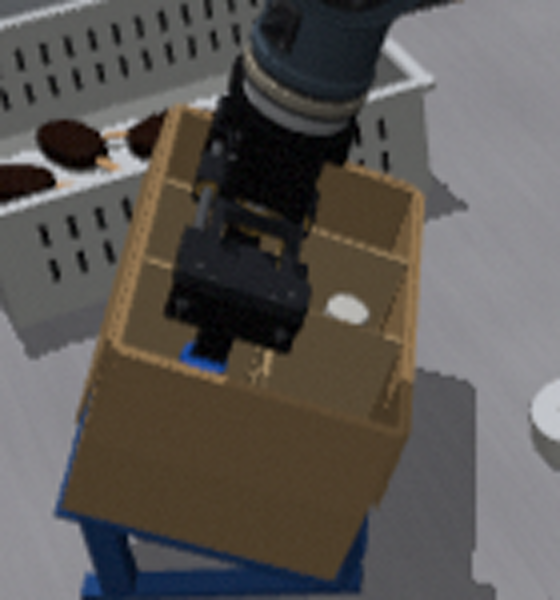

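View pics/g_top.png

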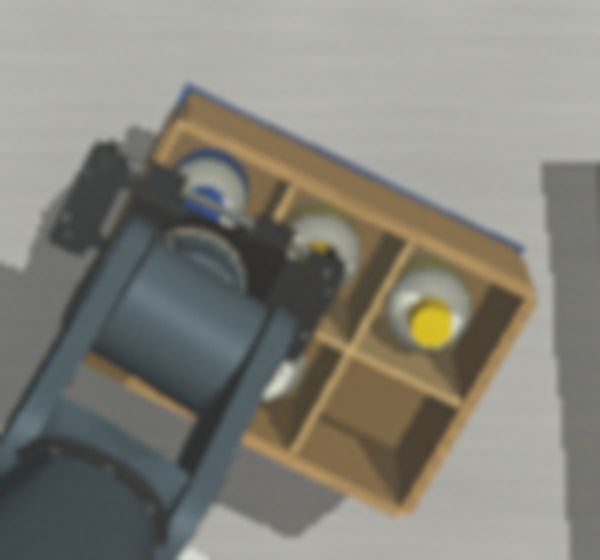

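>>> carry_out:
  targets:
    - [0,-0.002,0.05,0,0,0]
    - [0,-0.002,0.1,0,0,0]
    - [0,-0.002,0.15,0,0,0]
    - [0,-0.002,0.2,0,0,0]
    - [0,-0.002,0.25,0,0,0]
    - [0,-0.002,0.25,0,0,0]
    - [0,-0.002,0.25,0,0,0]

```text
time_s: 4.3
position: [0.6299, -0.219, 0.1827]
tcp_rot: [[-0.815, 0.437, 0.381], [0.396, 0.9, -0.184], [-0.423, 0.001, -0.906]]
force: [0.1, -1.3, -0.2]
opening: 0.5
```

Run:
```python
from h import *
s=bot.read_state();print(s["time_s"],s["force"],s["moment"],(s["position"]-OC)@RC)
```

```text
4.3 [ 0.1244 -1.31   -0.1695] [0.1025 0.2745 0.003 ] [0.0374 0.0934 0.1156]
```

No contact. I'll close on the cap.

>>> carry_out:
  targets:
    - [0,0,0,0,0,0]
    - [0,0,0,0,0,0]
    - [0,0,0,0,0,0]
    - [0,0,0,0,0,0]
    - [0,0,0,0,0,0]
  jaw: -1

```text
time_s: 4.92
position: [0.6298, -0.2188, 0.1828]
tcp_rot: [[-0.815, 0.436, 0.381], [0.396, 0.9, -0.184], [-0.423, 0.001, -0.906]]
force: [-0.3, 1.7, 1.2]
opening: 0.338
```

>>> carry_out:
  targets:
    - [0,0,-0.03,0,0,0]
    - [0,0,-0.1,0,0,0]
    - [0,0,-0.2,0,0,0]
    - [0,0,-0.3,0,0,0]
    - [0,0,-0.4,0,0,0]
    - [0,0,-0.5,0,0,0]
    - [0,0,-0.6,0,0,0]
    - [0,0,-0.7,0,0,0]
    - [0,0,-0.8,0,0,0]
    - [0,0,-0.87,0,0,0]
    - [0,0,-0.87,0,0,0]

```text
time_s: 6.3
position: [0.5635, -0.1868, 0.3421]
tcp_rot: [[-0.814, 0.436, 0.383], [0.395, 0.9, -0.185], [-0.425, 0.001, -0.905]]
force: [0.3, 0.2, -1.5]
opening: 0.34
```

Run:
```python
from h import *
s=bot.read_state();print(s["time_s"],s["force"],(s["position"]-OC)@RC,s["joint_positions"])
for n in("scene","top"):
    im=bot.capture(n)
    (x,y,X,Y)=(150,40,320,220) if n=="scene" else (330,90,480,230)
    cv2.imwrite(f"pics/h_{n}.png",cv2.resize(im[y:Y,x:X],None,fx=3.3,fy=3.3,interpolation=cv2.INTER_CUBIC))
D=tool(RB);print("above bay",rel(BAY+[0,0,.35],D))
```

```text
6.3 [ 0.3112  0.171  -1.5384] [0.0378 0.0933 0.2913] [-30.0026  13.1701  97.571    2.5794  44.1709 -95.5688]
above bay [ 0.6281  2.2145 -0.4547 -0.0834  0.2693 -0.3793]
```

View pics/h_scene.png

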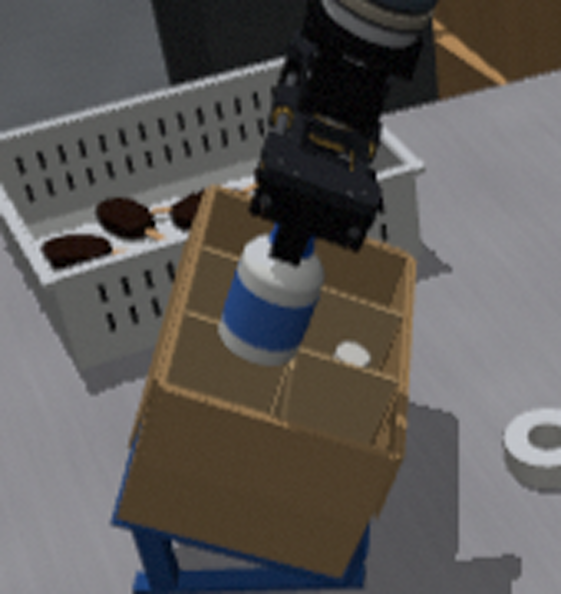

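>>> carry_out:
  targets:
    - [-0.05,0,-0.11,0,0,0]
    - [-0.1,0.05,-0.22,0,0,0]
    - [-0.1,0.2,-0.22,0,0,0]
    - [-0.1,0.4,-0.22,0,0,0]
    - [-0.1,0.6,-0.22,0,0.05,0]
    - [-0.1,0.8,-0.22,-0.02,0.1,-0.1]
    - [-0.1,1,-0.22,-0.04,0.15,-0.2]
    - [-0.1,1,-0.22,-0.06,0.2,-0.3]
    - [-0.1,1,-0.22,-0.083,0.269,-0.379]
    - [-0.1,1,-0.22,-0.083,0.269,-0.379]
    - [-0.1,1,-0.22,-0.083,0.269,-0.379]

```text
time_s: 7.78
position: [0.6498, -0.0066, 0.3875]
tcp_rot: [[-0.989, -0.151, -0.0], [-0.151, 0.989, -0.0], [0.0, -0.0, -1.0]]
force: [0.6, 0.6, -1.5]
opening: 0.341
```

Run:
```python
from h import *
s=bot.read_state();print(s["time_s"],s["opening"],s["position"],s["joint_positions"])
D=tool(RB);print("above bay",rel(BAY+[0,0,.34],D))
```

```text
7.775 0.3405137362535315 [ 0.6498 -0.0066  0.3875] [ -10.4038   25.5727   66.8559   -0.0287   87.5784 -109.0612]
above bay [-0.0647  1.4306  0.1371 -0.0003 -0.0002 -0.0016]
```

>>> carry_out:
  targets:
    - [-0.01,0.25,0,0,0,0]
    - [-0.02,0.5,0,0,0,0]
    - [-0.04,0.75,0,0,0,0]
    - [-0.06,0.95,0,0,0,0]
    - [-0.06,1,0,0,0,0]
    - [-0.06,1,0,0,0,0]

```text
time_s: 8.52
position: [0.6308, 0.1932, 0.3876]
tcp_rot: [[-0.989, -0.151, 0.0], [-0.151, 0.989, -0.001], [-0.0, -0.001, -1.0]]
force: [-0.1, -0.4, -2.1]
opening: 0.337
```

Run:
```python
from h import *
D=tool(RB);print("above bay",rel(BAY+[0,0,.30],D))
```

```text
above bay [-0.0081  0.4292  0.3375 -0.0008  0.0001 -0.0012]
```

>>> carry_out:
  targets:
    - [-0.008,0.2,0,0,0,0]
    - [-0.008,0.4,0,0,0,0]
    - [-0.008,0.43,0.1,0,0,0]
    - [-0.008,0.43,0.2,0,0,0]
    - [-0.008,0.43,0.33,0,0,0]
    - [-0.008,0.43,0.33,0,0,0]

```text
time_s: 9.28
position: [0.6184, 0.2761, 0.3189]
tcp_rot: [[-0.989, -0.149, -0.005], [-0.149, 0.989, -0.003], [0.006, -0.003, -1.0]]
force: [-0.1, -1.1, -1.4]
opening: 0.338
```

Run:
```python
from h import *
s=bot.read_state();print(s["time_s"],s["opening"],s["position"],s["force"],s["joint_positions"])
D=tool(RB);print("to bay",rel(BAY+[0,0,.111],D))
for n in("scene","top"):
    im=bot.capture(n)
    (x,y,X,Y)=(180,180,420,400) if n=="scene" else (120,60,320,245)
    cv2.imwrite(f"pics/i_{n}.png",cv2.resize(im[y:Y,x:X],None,fx=2.7,fy=2.7,interpolation=cv2.INTER_CUBIC))
    p=s["position"]; q=np.array([[p[0],p[1],p[2]-.11],BAY,[p[0],p[1],p[2]]]);print(n,(proj(n,q)-[x,y]+.5)*2.7)
```

```text
9.275 0.337882701080036 [0.6184 0.2761 0.3189] [-0.0934 -1.1022 -1.443 ] [ 14.6758  30.7778  68.2235  -0.1131  81.3351 -83.8569]
to bay [-0.012   0.0119  0.9397 -0.0016 -0.0036 -0.0028]
scene [[349.9202 323.7244]
 [354.9168 450.3024]
 [346.0815 228.2752]]
top [[247.2908 222.9454]
 [276.0599 252.4287]
 [225.5872 201.3014]]
```

View pics/i_scene.png

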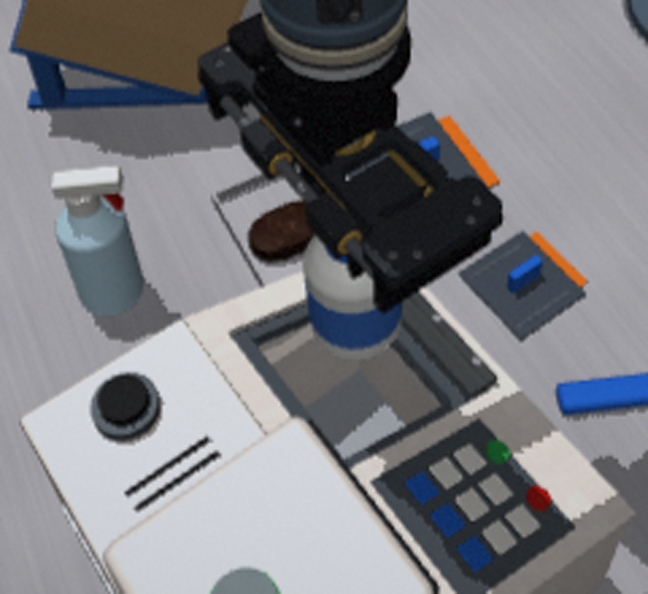

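View pics/i_top.png

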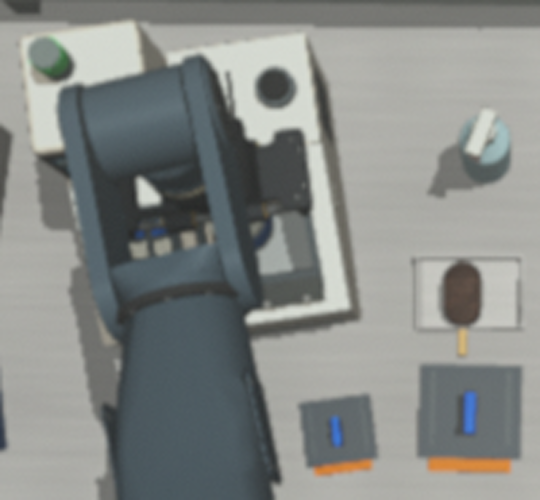

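>>> carry_out:
  targets:
    - [-0.012,0.012,0.1,0,-0.003,-0.002]
    - [-0.012,0.012,0.2,0,-0.003,-0.002]
    - [-0.012,0.012,0.3,0,-0.003,-0.002]
    - [-0.012,0.012,0.4,0,-0.003,-0.002]
    - [-0.012,0.012,0.5,0,-0.003,-0.002]
    - [-0.012,0.012,0.6,0,-0.003,-0.002]
    - [-0.012,0.012,0.7,0,-0.003,-0.002]
    - [-0.012,0.012,0.78,0,-0.003,-0.002]
    - [-0.012,0.012,0.85,0,-0.003,-0.002]
    - [-0.012,0.012,0.85,0,-0.003,-0.002]
    - [-0.012,0.012,0.85,0,-0.003,-0.002]

```text
time_s: 10.75
position: [0.623, 0.2798, 0.1529]
tcp_rot: [[-0.988, -0.152, 0.007], [-0.152, 0.988, -0.0], [-0.007, -0.001, -1.0]]
force: [0.7, 0.5, -2.1]
opening: 0.339
```

Run:
```python
from h import *
s=bot.read_state();print(s["time_s"],s["opening"],s["position"],s["force"])
D=tool(RB);print("to bay",rel(BAY+[0,0,.111],D))
```

```text
10.75 0.3387996385618748 [0.623  0.2798 0.1529] [ 0.7215  0.5057 -2.1277]
to bay [ 0.0194 -0.005   0.1093 -0.0009  0.0046 -0.0004]
```

>>> carry_out:
  targets:
    - [0.02,-0.005,0.03,0,0.0045,0]
    - [0.02,-0.005,0.06,0,0.0045,0]
    - [0.02,-0.005,0.08,0,0.0045,0]
    - [0.02,-0.005,0.09,0,0.0045,0]
    - [0.02,-0.005,0.1,0,0.0045,0]
    - [0.02,-0.005,0.105,0,0.0045,0]
    - [0.02,-0.005,0.105,0,0.0045,0]

```text
time_s: 11.62
position: [0.6194, 0.2782, 0.1318]
tcp_rot: [[-0.988, -0.152, 0.0], [-0.152, 0.988, -0.001], [-0.0, -0.001, -1.0]]
force: [0.3, -0.2, -2.3]
opening: 0.337
```

>>> carry_out:
  targets:
    - [0,0,0.005,0,0,0]
    - [0,0,0.01,0,0,0]
    - [0,0,0.015,0,0,0]
    - [0,0,0.015,0,0,0]

```text
time_s: 12.12
position: [0.6194, 0.2782, 0.1288]
tcp_rot: [[-0.988, -0.152, 0.001], [-0.152, 0.988, -0.001], [-0.0, -0.001, -1.0]]
force: [0.1, 0.4, -1.8]
opening: 0.338
```

>>> carry_out:
  targets:
    - [0,0,0.005,0,0,0]
    - [0,0,0.01,0,0,0]
    - [0,0,0.015,0,0,0]
    - [0,0,0.015,0,0,0]

```text
time_s: 12.62
position: [0.6202, 0.2788, 0.1286]
tcp_rot: [[-0.988, -0.153, 0.003], [-0.153, 0.988, -0.0], [-0.003, -0.001, -1.0]]
force: [-2.2, 0.6, 10.1]
opening: 0.34
```

>>> carry_out:
  targets:
    - [0.003,0,0,0,0,0]
    - [0.003,0,0,0,0,0]

```text
time_s: 12.88
position: [0.6197, 0.2789, 0.1287]
tcp_rot: [[-0.988, -0.153, 0.004], [-0.153, 0.988, 0.0], [-0.004, -0.0, -1.0]]
force: [-0.4, 0.7, 1.7]
opening: 0.336
```

>>> carry_out:
  targets:
    - [0,0,0,0,0,0]
    - [0,0,0,0,0,0]
    - [0,0,0,0,0,0]
    - [0,0,0,0,0,0]
    - [0,0,0,0,0,0]
  jaw: 0

```text
time_s: 13.5
position: [0.6197, 0.2788, 0.1286]
tcp_rot: [[-0.988, -0.152, 0.004], [-0.152, 0.988, 0.0], [-0.004, -0.0, -1.0]]
force: [0.8, 0.4, 0.3]
opening: 0.497
```

>>> carry_out:
  targets:
    - [0,0,-0.05,0,0,0]
    - [0,0,-0.12,0,0,0]
    - [0,0,-0.22,0,0,0]
    - [0,0,-0.35,0,0,0]
    - [0,0,-0.5,0,0,0]
    - [0,0,-0.75,0,0,0]
    - [0,0,-1,0,0,0]
    - [0,0,-1,0,0,0]

```text
time_s: 14.5
position: [0.6215, 0.2796, 0.3362]
tcp_rot: [[-0.988, -0.153, 0.017], [-0.153, 0.988, 0.004], [-0.017, 0.001, -1.0]]
force: [-0.7, -0.1, -0.6]
opening: 0.496
```

Run:
```python
from h import *
for n in("scene","top"):
    im=bot.capture(n); cv2.imwrite(f"pics/jf_{n}.png",im)
    (x,y,X,Y)=(180,180,420,400) if n=="scene" else (120,60,320,245)
    cv2.imwrite(f"pics/j_{n}.png",cv2.resize(im[y:Y,x:X],None,fx=2.7,fy=2.7,interpolation=cv2.INTER_CUBIC))
D=tool(np.eye(3))
s=bot.read_state();print(s["time_s"],s["joint_positions"],s["force"],"to cover",rel([.4282,.0412,.2],D))
```

```text
14.6 [ 14.8631  30.1512  67.6075  -0.0493  81.8993 -83.9063] [ 0.1841  0.8393 -0.5805] to cover [ 1.1278 -1.0287  0.6447  0.0002  0.0038  0.0975]
```

View pics/j_scene.png

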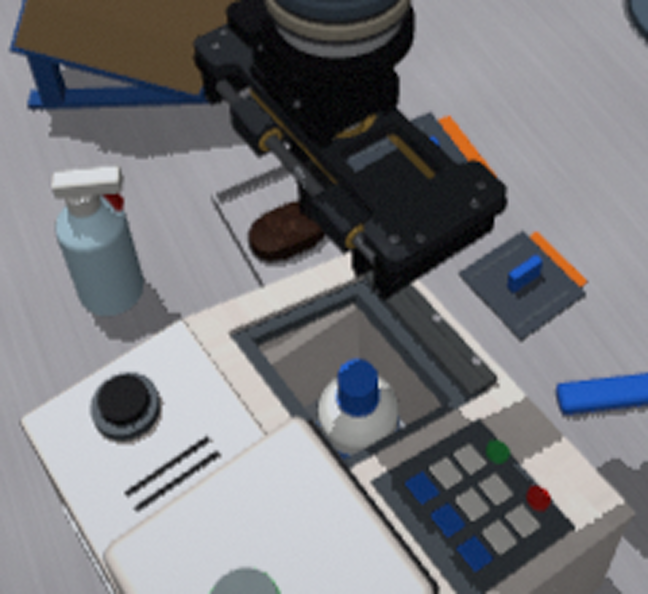

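The bottle stands in the bay, with its cap at crop (358,385). Next I move to the cover.

>>> carry_out:
  targets:
    - [0.25,-0.23,0,0,0,0]
    - [0.5,-0.46,0,0,0,0]
    - [0.75,-0.7,0.1,0,0,0.05]
    - [1,-0.95,0.2,0,0,0.0975]
    - [1,-1,0.3,0,0.003,0.0975]
    - [1,-1,0.4,0,0.003,0.0975]
    - [1,-1,0.4,0,0.003,0.0975]

```text
time_s: 15.48
position: [0.4501, 0.0506, 0.2471]
tcp_rot: [[-1.0, 0.001, -0.005], [0.001, 1.0, 0.001], [0.005, 0.001, -1.0]]
force: [-0.8, 1.1, 0.3]
opening: 0.502
```

Run:
```python
from h import *
for n in("top",):
    im=bot.capture(n); cv2.imwrite(f"pics/kf_{n}.png",im)
    (x,y,X,Y)=(120,60,320,245)
    cv2.imwrite(f"pics/k_{n}.png",cv2.resize(im[y:Y,x:X],None,fx=2.7,fy=2.7,interpolation=cv2.INTER_CUBIC))
s=bot.read_state();print(s["position"],s["joint_positions"],"to cover",rel([.4282,.0412,.07],tool(np.eye(3))))
t=unc([[76,72]],10,[268,188])
```

```text
[0.4513 0.0507 0.2481] [ -7.7522  16.594  105.1497   0.0373  58.3827 -97.7542] to cover [ 0.1138 -0.0485  0.8909  0.0005 -0.0013 -0.0002]
```

View pics/k_top.png

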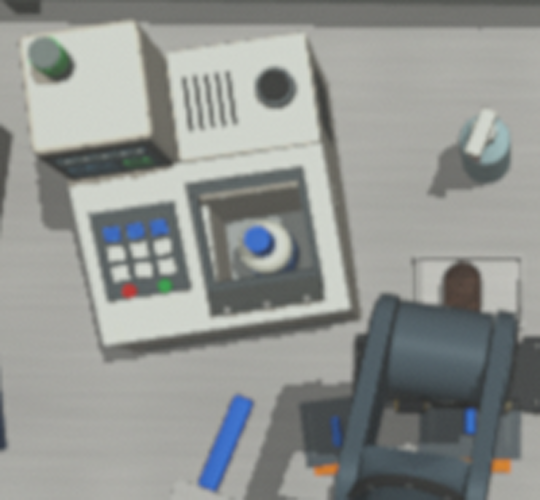

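>>> carry_out:
  targets:
    - [0.06,-0.03,0.25,0,0,0]
    - [0.114,-0.048,0.5,0,0,0]
    - [0.114,-0.048,0.7,0,0,0]
    - [0.114,-0.048,0.85,0,0,0]
    - [0.114,-0.048,0.89,0,0,0]
    - [0.114,-0.048,0.89,0,0,0]
    - [0.114,-0.048,0.89,0,0,0]

```text
time_s: 16.4
position: [0.4291, 0.0414, 0.0712]
tcp_rot: [[-1.0, -0.0, 0.0], [-0.0, 1.0, 0.0], [-0.0, 0.0, -1.0]]
force: [-1.1, -0.7, -0.2]
opening: 0.493
```

Run:
```python
from h import *
s=bot.read_state();print(s["position"],s["force"],"to cover",rel([.4282,.0412,.031],tool(np.eye(3))))
im=bot.capture("scene")
cv2.imwrite("pics/l.png",cv2.resize(im[190:280,280:400],None,fx=6,fy=6,interpolation=cv2.INTER_CUBIC))
```

```text
[0.4291 0.0414 0.0712] [-1.077  -0.7397 -0.1798] to cover [ 0.0048 -0.0009  0.2012  0.0003  0.0003  0.0001]
```

View pics/l.png

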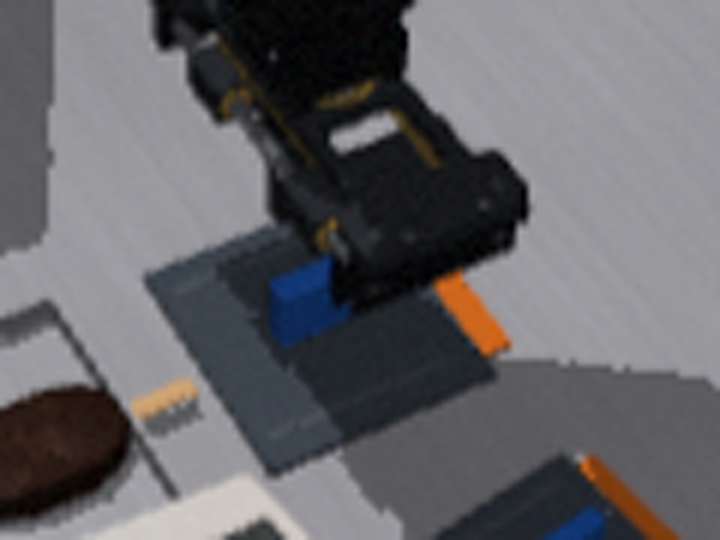

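Clear so far. I'll lower, then close.

>>> carry_out:
  targets:
    - [0.005,0,0.06,0,0,0]
    - [0.005,0,0.12,0,0,0]
    - [0.005,0,0.17,0,0,0]
    - [0.005,0,0.2,0,0,0]
    - [0.005,0,0.2,0,0,0]
    - [0.005,0,0.2,0,0,0]

```text
time_s: 17.2
position: [0.4281, 0.0413, 0.0313]
tcp_rot: [[-1.0, -0.0, 0.001], [-0.0, 1.0, 0.0], [-0.001, 0.0, -1.0]]
force: [-0.0, 0.3, -0.5]
opening: 0.502
```

>>> carry_out:
  targets:
    - [0,0,0,0,0,0]
    - [0,0,0,0,0,0]
    - [0,0,0,0,0,0]
    - [0,0,0,0,0,0]
    - [0,0,0,0,0,0]
    - [0,0,0,0,0,0]
  jaw: -1

```text
time_s: 17.95
position: [0.4282, 0.0414, 0.0314]
tcp_rot: [[-1.0, 0.0, 0.001], [0.0, 1.0, 0.0], [-0.001, 0.0, -1.0]]
force: [-1.0, 0.0, 3.3]
opening: 0.159
```

Run:
```python
from h import *
s=bot.read_state();print(s["time_s"],s["position"],s["tcp_rot"],s["opening"]*87)
```

```text
17.95 [0.4282 0.0414 0.0314] [[-1.      0.0001  0.0008]
 [ 0.0001  1.      0.0004]
 [-0.0008  0.0004 -1.    ]] 13.822779375125156
```

```bash
cat >> h.py <<'E'
def cov(xl,zl,a,yl=0.,h=31.4):
    Rc=RL@Ro.from_euler('y',-a,degrees=True).as_matrix()
    return LED+RL@(np.array([xl,yl,zl])/1e3)+Rc@(np.array([70,0,h])/1e3), tool(Rc)
def lip(st,h=31.4):
    Rc=tool(st["tcp_rot"]);p=st["position"]+Rc@(np.array([-70,0,-h])/1e3);q=st["position"]+Rc@(np.array([60,0,-h])/1e3)
    M=RL.T@Rc
    return ((p-LED)@RL*1e3).round(1),((q-LED)@RL*1e3).round(1),np.degrees(Ro.from_matrix(M).as_rotvec()).round(2)
E
python3 - <<'E'
from h import *
for n,f in(("top","kf_top"),("scene","jf_scene")):
    im=cv2.imread(f"pics/{f}.png");hsv=cv2.cvtColor(im,cv2.COLOR_BGR2HSV);m=cv2.inRange(hsv,(105,130,50),(130,255,255))
    k,l,st,c=cv2.connectedComponentsWithStats(m);pp=proj(n,[.6197,.2788,.14])[0]
    for i in range(1,k):
        if np.hypot(*(c[i]-pp))<15: print(n,c[i],st[i],"expect",pp,"cap mid",proj(n,[.6197,.2788,.125]),onz(n,c[i],.14))
p,R=cov(10,60,8);print(p,rel(p,R))
E
```

```text
top [215.1324 148.5441] [211 144  10  10  68] expect [214.6635 146.0813] cap mid [[215.5852 146.9962]] [[0.6122 0.2772 0.14  ]]
scene [312.1859 323.0929] [305 313  15  21 269] expect [309.9008 319.3293] cap mid [[310.0506 323.0536]] [[0.6194 0.288  0.14  ]]
[0.6056 0.276  0.2615] [-0.888   1.174  -1.1491 -0.022  -0.2878 -0.0962]
```

>>> carry_out:
  targets:
    - [0,0,-0.1,0,0,0]
    - [0,0,-0.3,0,0,0]
    - [0,0,-0.6,0,0,0]
    - [0,0,-0.9,0,0,0]
    - [0,0,-1,0,0,0]
    - [0,0,-1,0,0,0]

```text
time_s: 18.7
position: [0.4287, 0.0412, 0.2326]
tcp_rot: [[-1.0, -0.0, 0.005], [-0.0, 1.0, -0.0], [-0.005, -0.0, -1.0]]
force: [0.2, -0.3, -2.5]
opening: 0.161
```

Run:
```python
from h import *
p,R=cov(10,60,8);s=bot.read_state();print(s["position"],p,rel(p,R))
im=bot.capture("scene")
cv2.imwrite("pics/m.png",im)
```

```text
[0.4287 0.0412 0.2326] [0.6056 0.276  0.2615] [-0.8858  1.1742 -0.1404 -0.0226 -0.2854 -0.0959]
```

View pics/m.png

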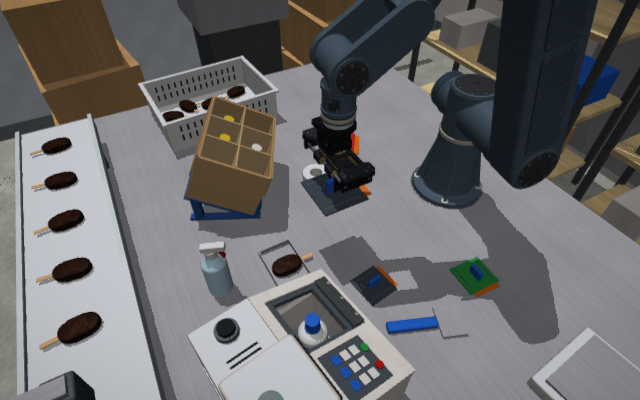

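Run:
```python
from h import *
# bottle cap known centre (.6197,.2788); cap silhouettes: model as convex hull of cap cylinder, centroid
def hull(n,zs=(.11,.14)):
    a=np.linspace(0,2*np.pi,40)
    q=np.array([[.6197+.015*np.cos(t),.2788+.015*np.sin(t),z] for z in zs for t in a])
    h=cv2.convexHull(proj(n,q).astype(np.float32));m=cv2.moments(h);x,y=h[:,0,0],h[:,0,1]
    return (m["m10"]/m["m00"],m["m01"]/m["m00"]),x.min(),x.max(),y.min(),y.max()
print("top",hull("top"),"scene",hull("scene"))
dt=np.array([-.3,+.6]);ds=np.array([2.1,.3])
for d,n,q,k,o in((dt,"top",[[113,425],[446,378]],8,[183,115]),(ds,"scene",[[635,408],[388,105]],6.5,[255,265])):
    F=onz(n,unc(q,k,o)-d,.149);print(n,"edge",F.mean(0));
    o2=onz(n,unc([[122,495],[455,447]] if n=="top" else [[710,360],[448,75]],k,o)-d,.1415);print("out",o2,o2.mean(0))
    f=onz(n,unc([[392,55]] if n=="top" else [[68,248]],k,o)-d,.1801);print("farR",f)
```

```text
top ((215.5303287836815, 146.9456763920293), np.float32(209.71634), np.float32(221.32889), np.float32(141.1946), np.float32(152.68317)) scene ((310.04375943385963, 322.9975961427174), np.float32(302.2341), np.float32(317.6384), np.float32(312.40005), np.float32(333.6945))
top edge [0.5632 0.2661 0.149 ]
out [[0.528  0.3258 0.1415]
 [0.548  0.2008 0.1415]] [0.538  0.2633 0.1415]
farR [[0.6886 0.2222 0.1801]]
scene edge [0.5693 0.2702 0.149 ]
out [[0.5313 0.3279 0.1415]
 [0.5522 0.2013 0.1415]] [0.5418 0.2646 0.1415]
farR [[0.6918 0.2246 0.1801]]
```

>>> carry_out:
  targets:
    - [-0.1,0.1,-0.15,0,0,0]
    - [-0.25,0.3,-0.3,0,-0.05,-0.02]
    - [-0.4,0.55,-0.4,0,-0.1,-0.04]
    - [-0.55,0.75,-0.4,-0.01,-0.18,-0.07]
    - [-0.7,0.93,-0.4,-0.022,-0.285,-0.096]
    - [-0.75,1,-0.4,-0.022,-0.285,-0.096]
    - [-0.75,1,-0.4,-0.022,-0.285,-0.096]

```text
time_s: 19.62
position: [0.5775, 0.2414, 0.3095]
tcp_rot: [[-0.892, -0.153, 0.425], [-0.139, 0.988, 0.065], [-0.43, -0.001, -0.903]]
force: [-0.8, -0.2, -0.5]
opening: 0.16
```

Run:
```python
from h import *
p,R=cov(10,50,8);s=bot.read_state();print(s["position"],s["joint_positions"],p,rel(p,R),lip(s))
```

```text
[0.5775 0.2414 0.3095] [ 13.4019  18.2631  95.9026  -3.0782  40.4738 -83.53  ] [0.6087 0.2765 0.252 ] [-0.0397  0.1495  0.3376 -0.0002 -0.0058  0.0003] (array([ -7. , -29.9, 116.5]), array([121.9, -29.9, 133.4]), array([-0.02, -7.47,  0.03]))
```

>>> carry_out:
  targets:
    - [-0.04,0.1,0.05,0,-0.006,0]
    - [-0.04,0.15,0.15,0,-0.006,0]
    - [-0.04,0.15,0.3,0,-0.006,0]
    - [-0.04,0.15,0.34,0,-0.006,0]
    - [-0.04,0.15,0.34,0,-0.006,0]

```text
time_s: 20.25
position: [0.609, 0.2755, 0.2509]
tcp_rot: [[-0.889, -0.152, 0.432], [-0.137, 0.988, 0.065], [-0.437, -0.001, -0.9]]
force: [-0.3, -0.3, -1.4]
opening: 0.156
```

Run:
```python
from h import *
s=bot.read_state();print(s["time_s"],s["position"],lip(s))
for n in("scene","top"):
    im=bot.capture(n); cv2.imwrite(f"pics/nf_{n}.png",im)
    (x,y,X,Y)=(230,220,400,370) if n=="scene" else (160,90,280,220)
    cv2.imwrite(f"pics/n_{n}.png",cv2.convertScaleAbs(cv2.resize(im[y:Y,x:X],None,fx=4.5,fy=4.5,interpolation=cv2.INTER_CUBIC),alpha=1.5))
```

```text
20.25 [0.609  0.2755 0.2509] (array([ 9.7, -1. , 49.1]), array([138.5,  -1.1,  66.9]), array([-0.08, -7.88, -0.05]))
```

View pics/n_scene.png

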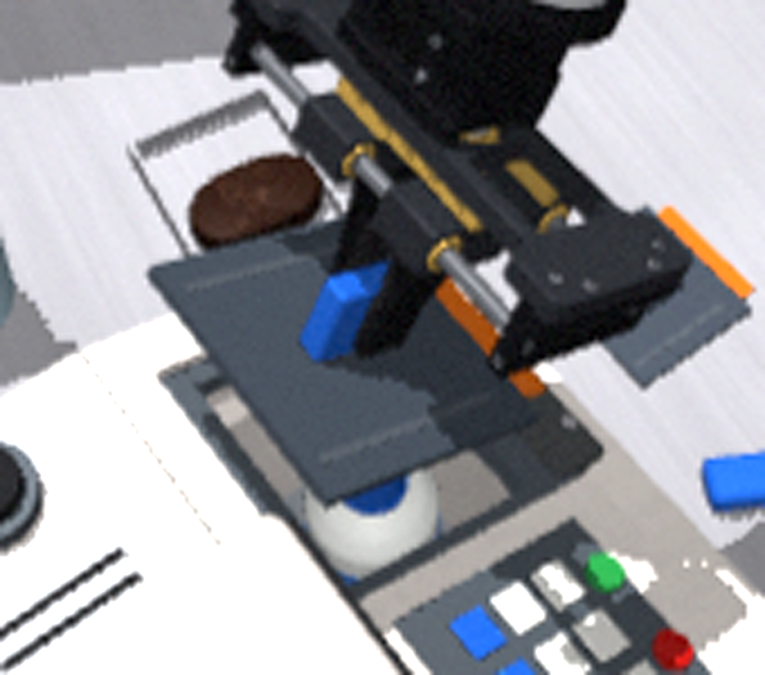

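View pics/n_top.png

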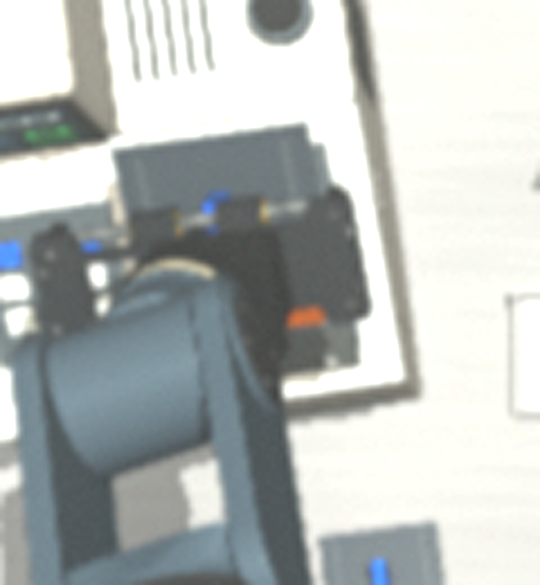

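Run:
```python
from h import *
# pose at pic time (hover): use state
s=bot.read_state();Rc=tool(s["tcp_rot"])
def pt(x,y,z): return s["position"]+Rc@(np.array([x,y,z-31.4])/1e3)
q=np.array([pt(60,-62,5),pt(60,62,5)])
for n,o,k,ob in(("scene",[230,220],4.5,[[150,271],[328,504]]),("top",[160,90],4.5,[[306,124],[114,151]])):
    ob=unc(ob,k,o);print(n,"obs-pred",ob-proj(n,q),proj(n,q))
# orange lip left corner in scene (545,392 approx top right corner), (y=+50,x=-70,z=3)
ob=unc([[548,375]],4.5,[230,220]);print(ob-proj("scene",pt(-70,50,3)))
```

```text
scene obs-pred [[-0.0275  1.2643]
 [-0.7081  1.0145]] [[262.972  278.569 ]
 [303.2081 330.5966]]
top obs-pred [[0.8118 0.8843]
 [1.9456 0.869 ]] [[226.7994 116.2824]
 [182.9989 122.2976]]
[[-0.155  -2.5979]]
```

Run:
```python
from h import *
s=bot.read_state();Rc=tool(s["tcp_rot"])
def pt(x,y,z): return s["position"]+Rc@(np.array([x,y,z-31.4])/1e3)
q=np.array([pt(60,-62,5),pt(60,62,5)])
S=unc([[150,271],[328,504]],4.5,[230,220]);T=unc([[306,124],[114,151]],4.5,[160,90])
X,r=tri(S,T);print(X,r,(X-q)*1e3,((X-q)@RL)*1e3, np.linalg.norm(X[0]-X[1]))
d=X[1]-X[0];print(np.degrees(np.arctan2(-d[0],d[1])))
# same-camera recess farR corner, outL,outR triangulated earlier (same biases)
t=unc([[122,495],[455,447],[392,55]],8,[183,115]);s2=unc([[710,360],[448,75],[68,248]],6.5,[255,265])
Y,_=tri(s2,t);print("ledge frame of those:",((Y-LED)@RL)*1e3)
```

```text
[[0.6829 0.2234 0.2487]
 [0.6644 0.3441 0.2457]] 0.35890879333515296 [[-0.5302 -1.4502 -6.3946]
 [-0.1529 -3.2179 -9.2917]] [[-2.6854 -1.352  -5.8511]
 [-3.4832 -3.1566 -8.6381]] 0.12223125269260243
8.716689524917587
ledge frame of those: [[-30.4606  63.4541   3.56  ]
 [-29.2389 -64.1673   4.4813]
 [117.9285 -64.0535  -4.1598]]
```

Run:
```python
from h import *
p,R=cov(4,9,8,yl=2);print(rel(p,R))
```

```text
[ 0.0617  0.0126  0.1998 -0.0004  0.0006 -0.0002]
```

>>> carry_out:
  targets:
    - [0.03,0.012,0.05,0,0,0]
    - [0.06,0.012,0.1,0,0,0]
    - [0.062,0.012,0.15,0,0,0]
    - [0.062,0.012,0.18,0,0,0]
    - [0.062,0.012,0.2,0,0,0]
    - [0.062,0.012,0.2,0,0,0]
    - [0.062,0.012,0.2,0,0,0]

```text
time_s: 21.22
position: [0.6154, 0.2795, 0.2113]
tcp_rot: [[-0.888, -0.152, 0.435], [-0.137, 0.988, 0.067], [-0.44, -0.0, -0.898]]
force: [0.8, -0.6, -2.9]
opening: 0.162
```

Run:
```python
from h import *
s=bot.read_state();print(s["time_s"],s["position"],s["force"],lip(s))
for n in("scene","top"):
    im=bot.capture(n); cv2.imwrite(f"pics/of_{n}.png",im)
    (x,y,X,Y)=(255,255,365,355) if n=="scene" else (180,110,260,190)
    cv2.imwrite(f"pics/o_{n}.png",cv2.convertScaleAbs(cv2.resize(im[y:Y,x:X],None,fx=7,fy=7,interpolation=cv2.INTER_CUBIC),alpha=1.5))
```

```text
21.225 [0.6154 0.2795 0.2113] [ 0.7667 -0.5945 -2.8865] (array([4.3, 1.9, 9.1]), array([133. ,   1.9,  27.4]), array([-0.04, -8.09, -0.02]))
```

View pics/o_scene.png

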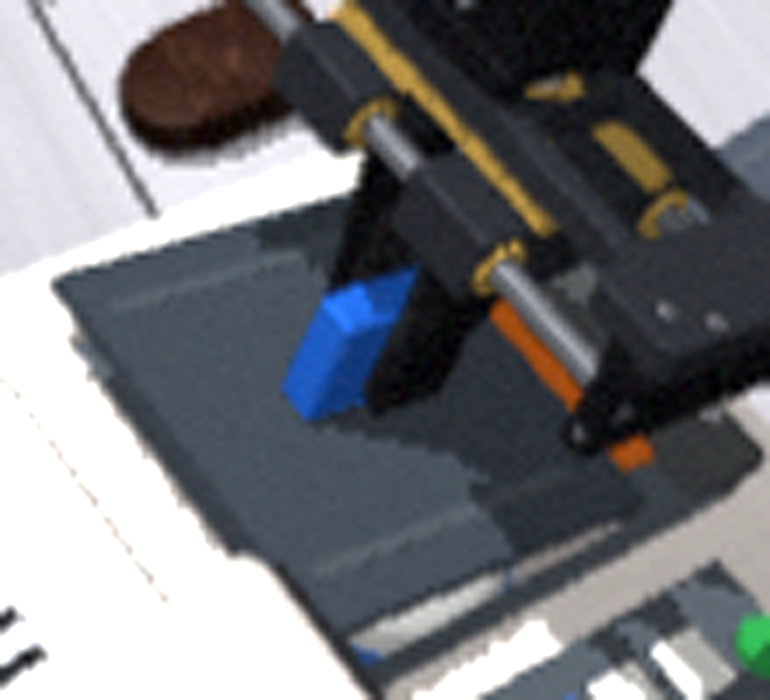

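View pics/o_top.png

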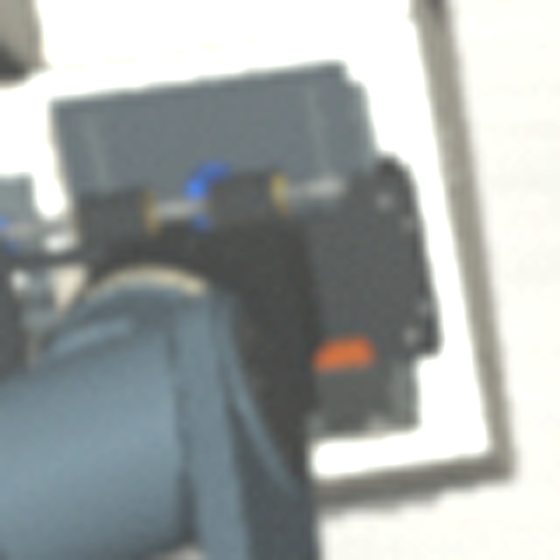

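Run:
```python
from h import *
s=bot.read_state();Rc=tool(s["tcp_rot"])
def pt(x,y,z): return s["position"]+Rc@(np.array([x,y,z-31.4])/1e3)
def L(*a): return LED+RL@(np.array(a)/1e3)
prs={"top":[("covFR",pt(60,-62,5),(346,63)),("covFL",pt(60,62,5),(51,102)),("recFR",L(122,-66,0),(366,82)),("lipR",pt(-70,-50,3),(374,361)),("lipR2",pt(-54,-50,3),(370,340)),("strR",L(-28,-64,7),(416,423))],
"scene":[("covFR",pt(60,-62,5),(54,284)),("covNL",pt(-54,62,5),(640,495)),("lipL",pt(-70,50,3),(655,452)),("stripOutL",L(-28,64,7),(763,452)),("edgeL",L(0,64,7),(None))]}
O={"top":[180,110],"scene":[255,255]}
for n in prs:
    for nm,X,o in prs[n]:
        pr=(proj(n,X)[0]-O[n]+.5)*7-.5
        print(n,nm,pr.round(1),o, None if o is None else ((np.array(o)-pr)/7).round(2))
J=proj("top",[L(0,0,0),L(10,0,0),L(0,10,0),L(0,0,10)]);print((J[1:]-J[0])); J=proj("scene",[L(0,0,0),L(10,0,0),L(0,10,0),L(0,0,10)]);print((J[1:]-J[0]))
```

```text
top covFR [339.   56.7] (346, 63) [1.01 0.9 ]
top covFL [41.2 97.6] (51, 102) [1.41 0.63]
top recFR [365.7  73.8] (366, 82) [0.04 1.18]
top lipR [367.7 358.1] (374, 361) [0.9  0.41]
top lipR2 [360.9 322.5] (370, 340) [1.3  2.51]
top strR [418.1 423.7] (416, 423) [-0.3 -0.1]
scene covFR [ 58.3 274.5] (54, 284) [-0.62  1.36]
scene covNL [649.5 498.1] (640, 495) [-1.36 -0.44]
scene lipL [657.9 453.6] (655, 452) [-0.41 -0.22]
scene stripOutL [762.2 454.5] (763, 452) [ 0.11 -0.35]
scene edgeL [691.1 492.7] None None
[[-0.5837 -3.2527]
 [-3.2864  0.4562]
 [-0.4529  0.5303]]
[[-3.7211  1.746 ]
 [ 3.1008  3.5579]
 [ 1.3077 -3.3094]]
```

Run:
```python
from h import *
for z in (3,0,-2,-6):
    p,R=cov(4,z,8,yl=2.5);print(z,rel(p,R).round(4))
```

```text
3 [ 0.0056  0.0028  0.0312 -0.0004  0.0011 -0.0002]
0 [ 0.0077  0.0028  0.0461 -0.0004  0.0011 -0.0002]
-2 [ 0.0091  0.0028  0.056  -0.0004  0.0011 -0.0002]
-6 [ 0.0119  0.0029  0.0758 -0.0004  0.0011 -0.0002]
```

>>> carry_out:
  targets:
    - [0.003,0.003,0.015,0,0.001,0]
    - [0.006,0.003,0.03,0,0.001,0]
    - [0.007,0.003,0.04,0,0.001,0]
    - [0.0075,0.003,0.046,0,0.001,0]
    - [0.0075,0.003,0.046,0,0.001,0]
    - [0.0075,0.003,0.046,0,0.001,0]

```text
time_s: 22.08
position: [0.618, 0.2805, 0.2026]
tcp_rot: [[-0.888, -0.152, 0.433], [-0.137, 0.988, 0.067], [-0.439, -0.0, -0.899]]
force: [0.1, 0.3, -1.9]
opening: 0.158
```

Run:
```python
from h import *
s=bot.read_state();print(s["time_s"],s["force"],s["force"]@RL,s["moment"],lip(s))
```

```text
22.075 [ 0.0915  0.3469 -1.9037] [-0.4518  0.3288 -1.8549] [-0.002   0.3779 -0.0027] (array([ 4.1,  2.5, -0. ]), array([132.8,   2.5,  18.1]), array([-0.03, -8.01, -0.02]))
```

>>> carry_out:
  targets:
    - [0.0007,0,0.005,0,0,0]
    - [0.0014,0,0.01,0,0,0]
    - [0.0014,0,0.01,0,0,0]

```text
time_s: 22.45
position: [0.6186, 0.2806, 0.2006]
tcp_rot: [[-0.888, -0.152, 0.433], [-0.137, 0.988, 0.066], [-0.438, -0.0, -0.899]]
force: [-0.5, 0.4, -1.9]
opening: 0.16
```

>>> carry_out:
  targets:
    - [0.0007,0,0.005,0,0,0]
    - [0.0014,0,0.01,0,0,0]
    - [0.0014,0,0.01,0,0,0]

```text
time_s: 22.82
position: [0.6192, 0.2807, 0.1985]
tcp_rot: [[-0.888, -0.152, 0.433], [-0.137, 0.988, 0.066], [-0.438, -0.001, -0.899]]
force: [0.7, 0.1, -1.0]
opening: 0.158
```

Run:
```python
from h import *
s=bot.read_state();print(s["time_s"],s["force"],s["force"]@RL,s["moment"],lip(s))
for n in("scene","top"):
    im=bot.capture(n)
    (x,y,X,Y)=(255,255,365,355) if n=="scene" else (180,110,260,190)
    cv2.imwrite(f"pics/p_{n}.png",cv2.convertScaleAbs(cv2.resize(im[y:Y,x:X],None,fx=7,fy=7,interpolation=cv2.INTER_CUBIC),alpha=1.6))
```

```text
22.825 [ 0.7367  0.1126 -1.0365] [ 0.3884 -0.0015 -1.2161] [0.019  0.4279 0.0633] (array([ 3.9,  2.5, -4.2]), array([132.7,   2.5,  13.8]), array([-0.04, -7.99, -0.02]))
```

View pics/p_scene.png

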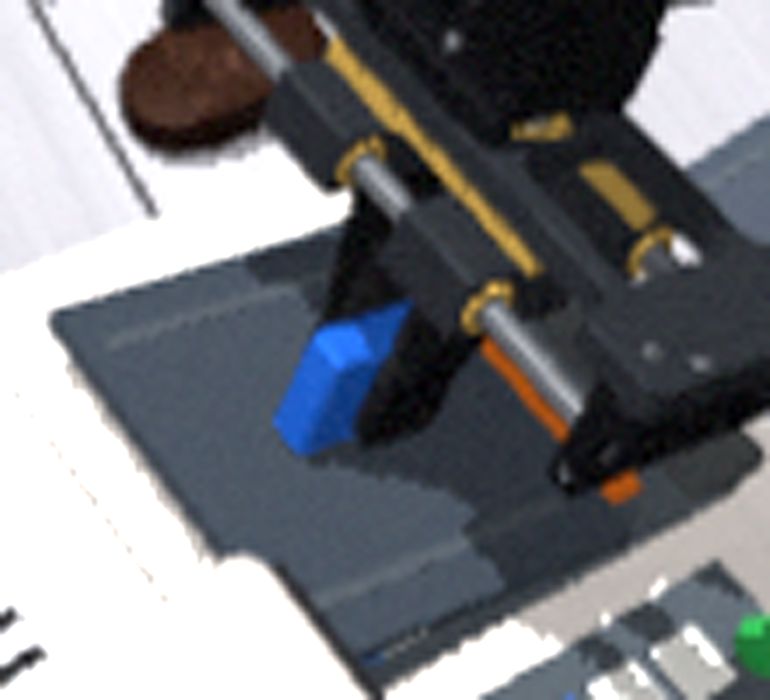

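View pics/p_top.png

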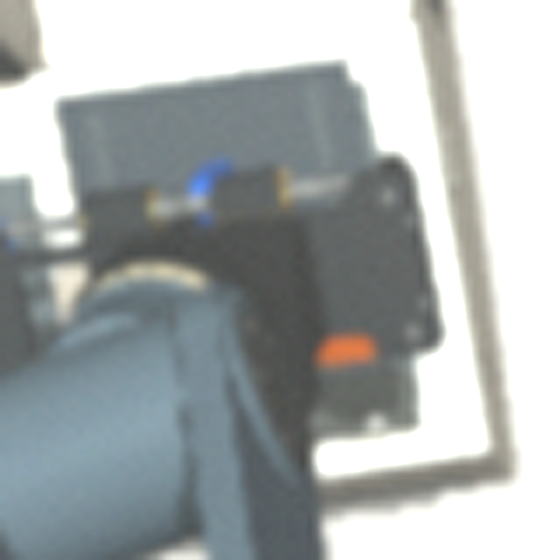

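>>> carry_out:
  targets:
    - [0.0007,0,0.005,0,0,0]
    - [0.0014,0,0.01,0,0,0]
    - [0.0014,0,0.01,0,0,0]

```text
time_s: 23.3
position: [0.6198, 0.2807, 0.1965]
tcp_rot: [[-0.888, -0.152, 0.433], [-0.137, 0.988, 0.066], [-0.438, -0.001, -0.899]]
force: [-0.1, -0.5, -1.6]
opening: 0.159
```

Run:
```python
from h import *
s=bot.read_state();print(s["time_s"],s["force"],s["force"]@RL,s["moment"],lip(s))
```

```text
23.3 [-0.1028 -0.4809 -1.5804] [-0.6549 -0.4596 -1.4489] [ 0.0019  0.4563 -0.0142] (array([ 3.9,  2.5, -6.3]), array([132.6,   2.5,  11.8]), array([-0.04, -7.98, -0.02]))
```

>>> carry_out:
  targets:
    - [0.0004,0,0.0025,0,0,0]
    - [0.0007,0,0.005,0,0,0]
    - [0.0007,0,0.005,0,0,0]

```text
time_s: 23.68
position: [0.6201, 0.2808, 0.1956]
tcp_rot: [[-0.888, -0.152, 0.433], [-0.137, 0.988, 0.066], [-0.438, -0.0, -0.899]]
force: [0.1, -0.5, -1.0]
opening: 0.162
```

>>> carry_out:
  targets:
    - [0.0004,0,0.0025,0,0,0]
    - [0.0007,0,0.005,0,0,0]
    - [0.0007,0,0.005,0,0,0]

```text
time_s: 24.05
position: [0.6205, 0.2808, 0.1952]
tcp_rot: [[-0.888, -0.152, 0.434], [-0.137, 0.988, 0.066], [-0.439, -0.0, -0.899]]
force: [-1.9, -1.8, 3.3]
opening: 0.157
```

Run:
```python
from h import *
s=bot.read_state();print(s["time_s"],s["force"],s["force"]@RL,s["moment"],lip(s))
```

```text
24.05 [-1.8519 -1.7816  3.3475] [-0.9653 -1.4773  3.8335] [-0.0737  0.6869  0.0195] (array([ 4.1,  2.5, -7.8]), array([132.9,   2.4,  10.3]), array([-0.04, -8.01, -0.02]))
```

Run:
```python
from h import *
for x in (4,-4,-11,-13):
    p,R=cov(x,-6,8,yl=2.5);print(x,rel(p,R).round(4))
```

```text
4 [-0.0006  0.0001 -0.0088 -0.0004  0.0002 -0.0002]
-4 [ 0.0391  0.0001 -0.0144 -0.0004  0.0002 -0.0002]
-11 [ 0.0737  0.0001 -0.0193 -0.0004  0.0002 -0.0002]
-13 [ 0.0836  0.0001 -0.0207 -0.0004  0.0002 -0.0002]
```

>>> carry_out:
  targets:
    - [0,0,-0.009,0,0,0]
    - [0.01,0,-0.01,0,0,0]
    - [0.02,0,-0.0115,0,0,0]
    - [0.03,0,-0.013,0,0,0]
    - [0.039,0,-0.0145,0,0,0]
    - [0.039,0,-0.0145,0,0,0]

```text
time_s: 24.8
position: [0.612, 0.2796, 0.1942]
tcp_rot: [[-0.888, -0.152, 0.433], [-0.137, 0.988, 0.066], [-0.438, -0.001, -0.899]]
force: [0.1, -0.2, -1.9]
opening: 0.156
```

Run:
```python
from h import *
s=bot.read_state();print(s["time_s"],s["force"],s["force"]@RL,s["moment"],lip(s))
p,R=cov(-12,-6,8,yl=2.5);print(rel(p,R).round(4))
im=bot.capture("scene")
x,y,X,Y=(255,255,365,355)
cv2.imwrite(f"pics/q.png",cv2.convertScaleAbs(cv2.resize(im[y:Y,x:X],None,fx=7,fy=7,interpolation=cv2.INTER_CUBIC),alpha=1.6))
```

```text
24.8 [ 0.1326 -0.2167 -1.9078] [-0.4965 -0.2344 -1.8447] [0.0293 0.4393 0.009 ] (array([-4.3,  2.5, -6.1]), array([124.5,   2.5,  12. ]), array([-0.04, -7.99, -0.02]))
[ 0.0383  0.     -0.0057 -0.0004 -0.0001 -0.0001]
```

View pics/q.png

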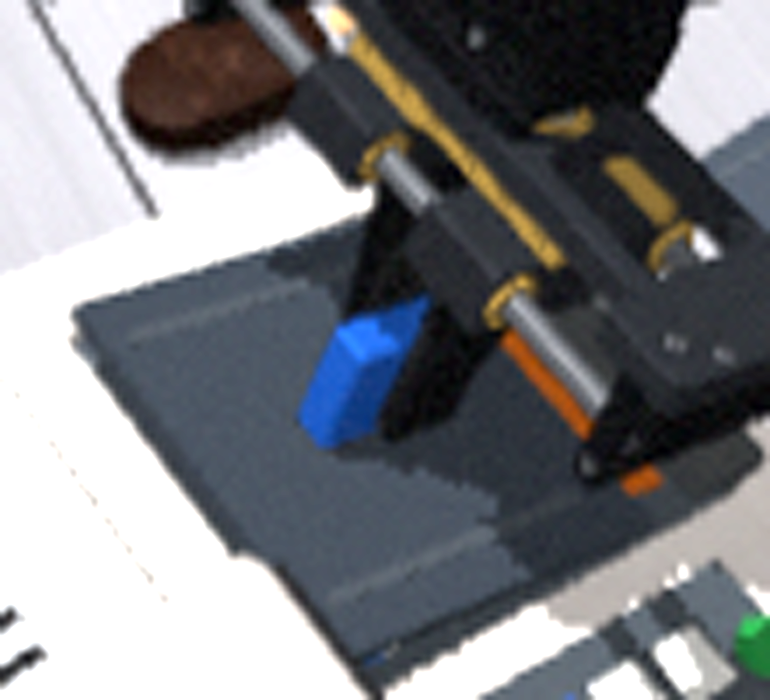

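>>> carry_out:
  targets:
    - [0.01,0,-0.0015,0,0,0]
    - [0.02,0,-0.003,0,0,0]
    - [0.03,0,-0.0045,0,0,0]
    - [0.038,0,-0.0055,0,0,0]
    - [0.038,0,-0.0055,0,0,0]

```text
time_s: 25.48
position: [0.6048, 0.2784, 0.1919]
tcp_rot: [[-0.888, -0.153, 0.433], [-0.137, 0.988, 0.066], [-0.438, -0.001, -0.899]]
force: [0.3, 0.4, -1.4]
opening: 0.157
```

Run:
```python
from h import *
s=bot.read_state();print(s["time_s"],s["force"],s["force"]@RL,s["moment"],lip(s))
for n in("scene","top"):
    im=bot.capture(n)
    (x,y,X,Y)=(255,255,365,355) if n=="scene" else (180,110,260,190)
    cv2.imwrite(f"pics/r_{n}.png",cv2.convertScaleAbs(cv2.resize(im[y:Y,x:X],None,fx=7,fy=7,interpolation=cv2.INTER_CUBIC),alpha=1.6))
```

```text
25.475 [ 0.2793  0.4174 -1.3643] [-0.0983  0.3697 -1.4026] [-0.0091  0.3696 -0.0223] (array([-12. ,   2.5,  -6. ]), array([116.8,   2.5,  12.1]), array([-0.04, -8.  , -0.01]))
```

View pics/r_scene.png

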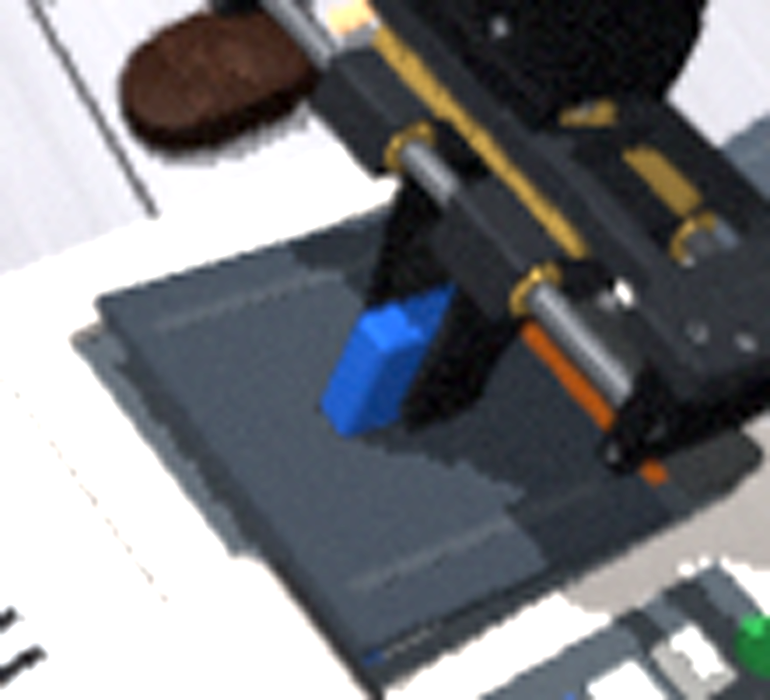

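View pics/r_top.png

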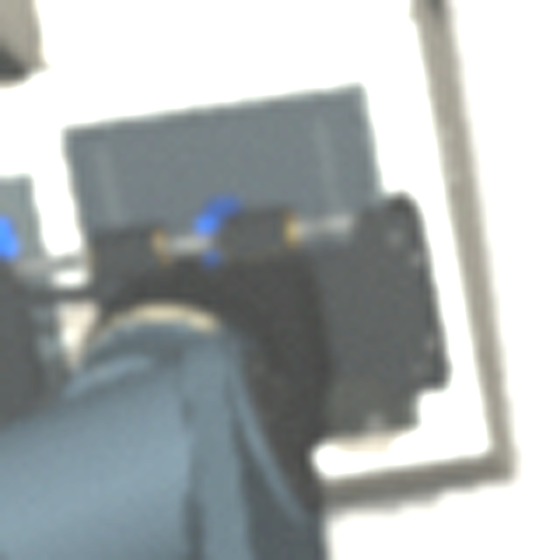

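>>> carry_out:
  targets:
    - [0.007,0.003,-0.001,0,0,0]
    - [0.014,0.006,-0.002,0,0,0]
    - [0.02,0.006,-0.003,0,0,0]
    - [0.02,0.006,-0.003,0,0,0]

```text
time_s: 26.08
position: [0.6009, 0.2791, 0.1908]
tcp_rot: [[-0.888, -0.153, 0.433], [-0.137, 0.988, 0.066], [-0.439, -0.001, -0.899]]
force: [0.3, 0.2, -2.1]
opening: 0.156
```

Run:
```python
from h import *
s=bot.read_state();print(s["time_s"],s["force"],s["force"]@RL,s["moment"],lip(s))
im=bot.capture("scene")
x,y,X,Y=(255,255,365,355)
cv2.imwrite(f"pics/s.png",cv2.convertScaleAbs(cv2.resize(im[y:Y,x:X],None,fx=7,fy=7,interpolation=cv2.INTER_CUBIC),alpha=1.6))
```

```text
26.075 [ 0.2884  0.2186 -2.0524] [-0.3313  0.1719 -2.0503] [-0.017   0.4473  0.0165] (array([-15.9,   3.7,  -5.9]), array([112.9,   3.7,  12.2]), array([-0.04, -8.01, -0.01]))
```

View pics/s.png

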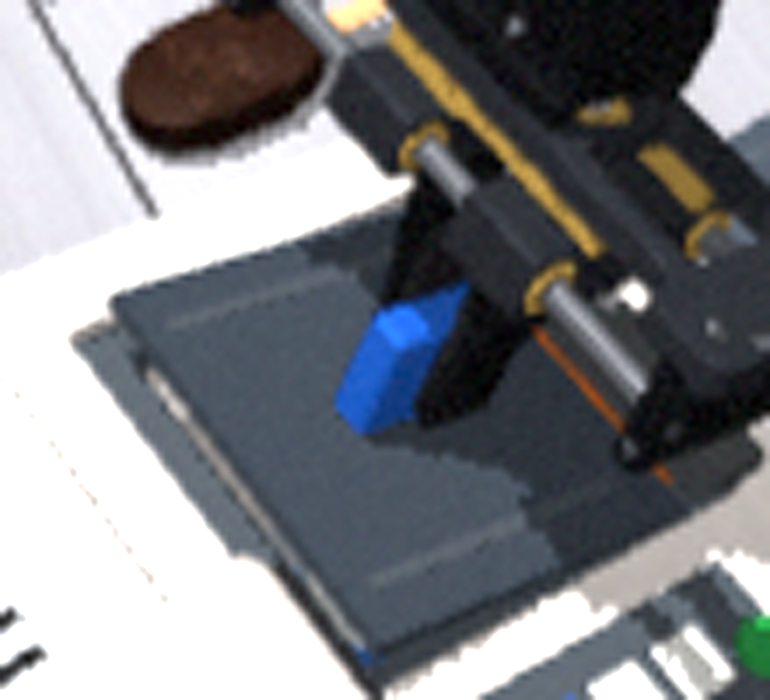

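Run:
```python
from h import *
for x,z,a in ((-13,-6,8),(-13,-6.3,5),(-13,-6.6,3),(-13,-7,1)):
    p,R=cov(x,z,a,yl=3.5);print(x,z,a,rel(p,R).round(4))
```

```text
-13 -6 8 [-0.0135 -0.0012  0.0023 -0.0004  0.0003 -0.0001]
-13 -6.3 5 [-0.021  -0.0012  0.0223 -0.0004  0.0336 -0.0001]
-13 -6.6 3 [-0.0254 -0.0012  0.0364 -0.0004  0.0558 -0.0001]
-13 -7 1 [-0.0293 -0.0012  0.0511 -0.0004  0.078  -0.0002]
```

>>> carry_out:
  targets:
    - [-0.007,-0.001,0.001,0,0,0]
    - [-0.0135,-0.001,0.0025,0,0,0]
    - [-0.016,-0.001,0.009,0,0.011,0]
    - [-0.0185,-0.001,0.0155,0,0.022,0]
    - [-0.021,-0.001,0.022,0,0.0335,0]
    - [-0.0232,-0.001,0.029,0,0.045,0]
    - [-0.0254,-0.001,0.0364,0,0.056,0]
    - [-0.0254,-0.001,0.0364,0,0.056,0]

```text
time_s: 27.12
position: [0.6092, 0.2801, 0.1865]
tcp_rot: [[-0.923, -0.152, 0.354], [-0.142, 0.988, 0.054], [-0.358, -0.0, -0.934]]
force: [0.1, -0.3, -2.6]
opening: 0.158
```

Run:
```python
from h import *
s=bot.read_state();print(s["time_s"],s["force"],s["force"]@RL,s["moment"],lip(s))
for x,z,a in ((-13,-6.8,2),(-13,-7,1),(-13,-7.3,0)):
    p,R=cov(x,z,a,yl=3.5);print(x,z,a,rel(p,R).round(4))
for n in("scene","top"):
    im=bot.capture(n)
    (x,y,X,Y)=(255,255,365,355) if n=="scene" else (180,110,260,190)
    cv2.imwrite(f"pics/t_{n}.png",cv2.convertScaleAbs(cv2.resize(im[y:Y,x:X],None,fx=7,fy=7,interpolation=cv2.INTER_CUBIC),alpha=1.6))
```

```text
27.125 [ 0.12   -0.271  -2.6064] [-0.732  -0.2861 -2.5027] [ 0.018   0.3569 -0.0196] (array([-12.5,   3.5,  -6.7]), array([117.3,   3.4,   0.1]), array([-0.03, -3.  , -0.02]))
-13 -6.8 2 [-0.0003  0.0001  0.0064 -0.0004  0.0111 -0.0003]
-13 -7 1 [-0.0028  0.0001  0.0136 -0.0004  0.0222 -0.0003]
-13 -7.3 0 [-0.0052  0.0001  0.0213 -0.0004  0.0333 -0.0003]
```

View pics/t_scene.png

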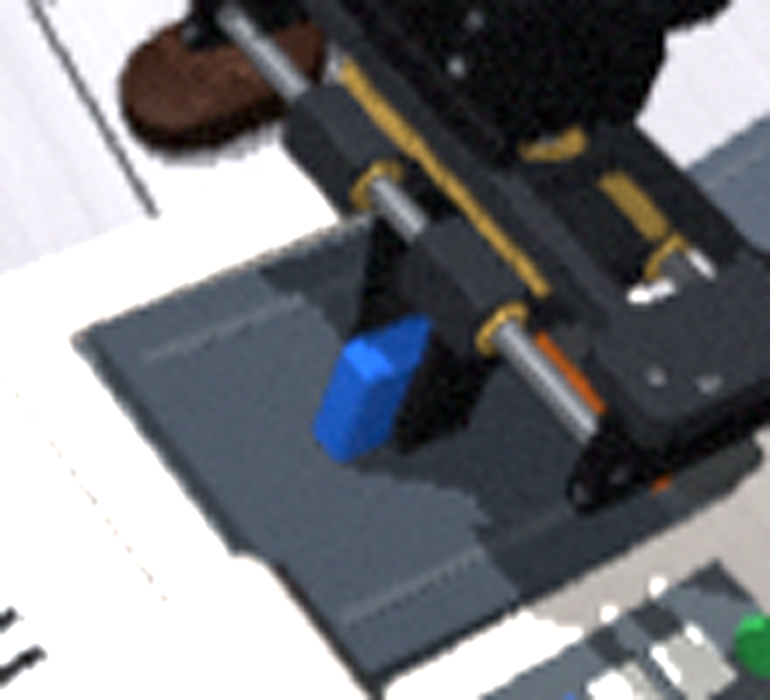

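View pics/t_top.png

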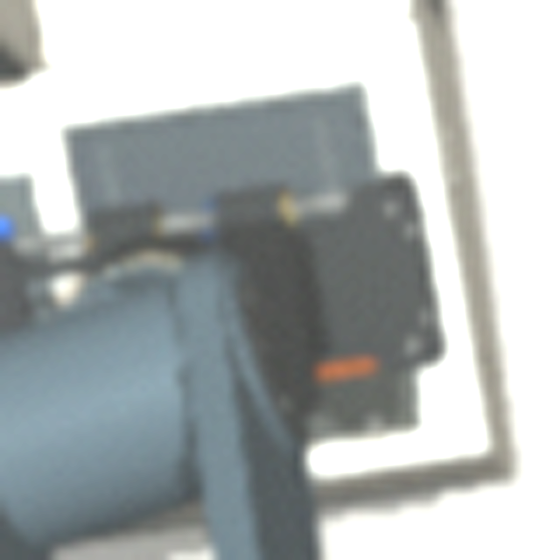

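Run:
```python
from h import *
for x,z,a in ((-16,-6.5,3),(-16,-6.8,2),(-16,-7,1),(-16,-7.2,0)):
    p,R=cov(x,z,a,yl=3.2);print(x,z,a,rel(p,R).round(4))
```

```text
-16 -6.5 3 [ 0.0142 -0.0015 -0.0017 -0.0004 -0.0004 -0.0002]
-16 -6.8 2 [ 0.0116 -0.0015  0.0059 -0.0004  0.0107 -0.0002]
-16 -7 1 [ 0.0091 -0.0015  0.0131 -0.0004  0.0218 -0.0002]
-16 -7.2 0 [ 0.0067 -0.0015  0.0203 -0.0004  0.0329 -0.0002]
```

>>> carry_out:
  targets:
    - [0.007,-0.001,-0.001,0,0,0]
    - [0.014,-0.001,-0.002,0,0,0]
    - [0.014,-0.001,-0.002,0,0,0]

```text
time_s: 27.6
position: [0.6056, 0.2794, 0.1857]
tcp_rot: [[-0.923, -0.153, 0.353], [-0.143, 0.988, 0.054], [-0.358, -0.001, -0.934]]
force: [0.3, -0.1, -1.5]
opening: 0.16
```

>>> carry_out:
  targets:
    - [-0.001,0,0.004,0,0.005,0]
    - [-0.0025,0,0.0075,0,0.011,0]
    - [-0.004,0,0.011,0,0.016,0]
    - [-0.005,0,0.015,0,0.022,0]
    - [-0.005,0,0.015,0,0.022,0]

```text
time_s: 28.22
position: [0.6078, 0.2797, 0.1832]
tcp_rot: [[-0.935, -0.152, 0.321], [-0.144, 0.988, 0.049], [-0.325, -0.001, -0.946]]
force: [0.3, 0.6, -1.3]
opening: 0.161
```

Run:
```python
from h import *
s=bot.read_state();print(s["time_s"],s["force"],s["force"]@RL,s["moment"],lip(s))
for x,z,a in ((-16,-7.2,0),(-16,-7.7,0)):
    p,R=cov(x,z,a,yl=3.2);print(x,z,a,rel(p,R).round(4))
```

```text
28.225 [ 0.2935  0.6122 -1.3018] [-0.0373  0.5601 -1.3567] [ 0.0489  0.2919 -0.001 ] (array([-16.1,   3.3,  -7. ]), array([113.9,   3.3,  -4.8]), array([-0.04, -0.97, -0.02]))
-16 -7.2 0 [-0.0031 -0.0005  0.0069 -0.0004  0.0108 -0.0002]
-16 -7.7 0 [-0.003  -0.0005  0.0094 -0.0004  0.0108 -0.0002]
```

>>> carry_out:
  targets:
    - [-0.0015,0,0.0035,0,0.0055,0]
    - [-0.003,0,0.007,0,0.011,0]
    - [-0.003,0,0.0095,0,0.011,0]
    - [-0.003,0,0.0095,0,0.011,0]

```text
time_s: 28.72
position: [0.6087, 0.2798, 0.1821]
tcp_rot: [[-0.94, -0.153, 0.305], [-0.145, 0.988, 0.046], [-0.309, -0.001, -0.951]]
force: [-4.4, -1.4, 5.6]
opening: 0.159
```

Run:
```python
from h import *
s=bot.read_state();print(s["time_s"],s["force"],s["force"]@RL,s["moment"],lip(s))
for n in("scene","top"):
    im=bot.capture(n)
    (x,y,X,Y)=(255,255,365,355) if n=="scene" else (180,110,260,190)
    cv2.imwrite(f"pics/u_{n}.png",cv2.convertScaleAbs(cv2.resize(im[y:Y,x:X],None,fx=7,fy=7,interpolation=cv2.INTER_CUBIC),alpha=1.6))
```

```text
28.725 [-4.4085 -1.3515  5.5818] [-2.6152 -0.6611  6.7187] [-0.0575  0.6037  0.0321] (array([-16.2,   3.2,  -7.1]), array([113.8,   3.2,  -7.1]), array([-0.04,  0.03, -0.01]))
```

View pics/u_scene.png

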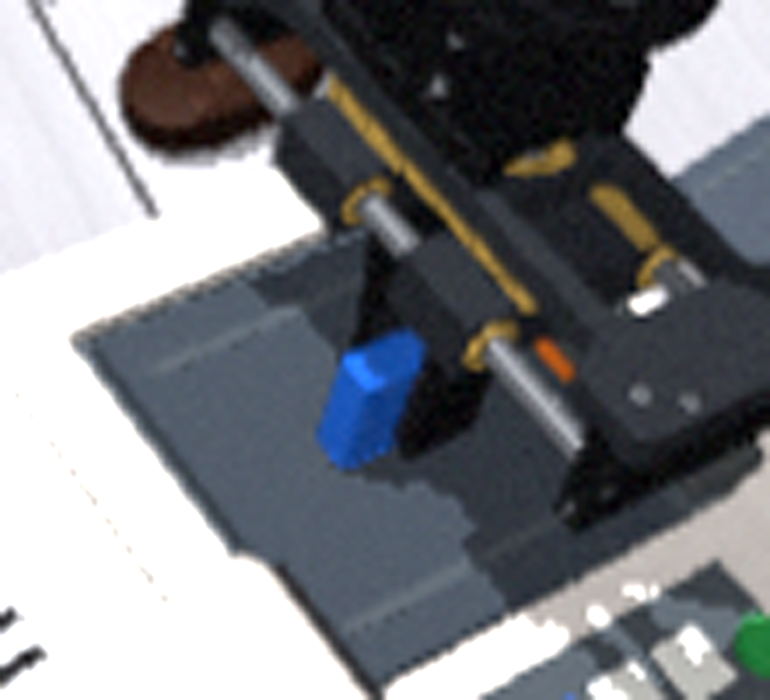

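>>> carry_out:
  targets:
    - [0,0,0,0,0,0]
    - [0,0,0,0,0,0]
    - [0,0,0,0,0,0]
    - [0,0,0,0,0,0]
  jaw: 0

```text
time_s: 29.32
position: [0.6089, 0.2798, 0.182]
tcp_rot: [[-0.94, -0.153, 0.305], [-0.145, 0.988, 0.047], [-0.309, -0.001, -0.951]]
force: [0.1, 0.1, -0.1]
opening: 0.474
```

>>> carry_out:
  targets:
    - [0,0,-0.05,0,0,0]
    - [0,0,-0.15,0,0,0]
    - [0,0,-0.3,0,0,0]
    - [0.1,0,-0.5,0,0,0]
    - [0.3,0,-0.7,0,0,0]
    - [0.6,0,-0.9,0,0,0]
    - [0.8,-0.3,-0.9,0,0,0]
    - [0.8,-0.6,-0.9,0,0,0]
    - [0.8,-0.9,-0.9,0,0,0]
    - [0.8,-1,-0.9,0,0,0]

```text
time_s: 30.58
position: [0.4344, 0.0479, 0.3058]
tcp_rot: [[-0.939, -0.149, 0.309], [-0.143, 0.989, 0.044], [-0.312, -0.002, -0.95]]
force: [0.2, -0.1, -0.3]
opening: 0.501
```

Run:
```python
from h import *
s=bot.read_state();print(s["time_s"],s["position"],s["force"])
for n in("scene","top"):
    im=bot.capture(n); cv2.imwrite(f"pics/vf_{n}.png",im)
    (x,y,X,Y)=(255,255,365,355) if n=="scene" else (180,110,260,190)
    cv2.imwrite(f"pics/v_{n}.png",cv2.convertScaleAbs(cv2.resize(im[y:Y,x:X],None,fx=7,fy=7,interpolation=cv2.INTER_CUBIC),alpha=1.6))
```

```text
30.575 [0.4344 0.0479 0.3058] [ 0.1573 -0.0831 -0.3086]
```

View pics/v_scene.png

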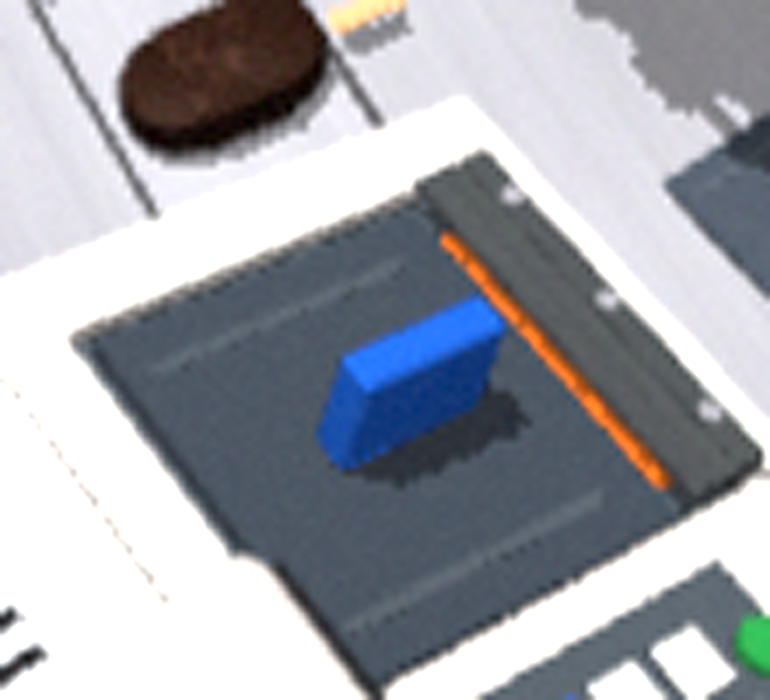

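View pics/v_top.png

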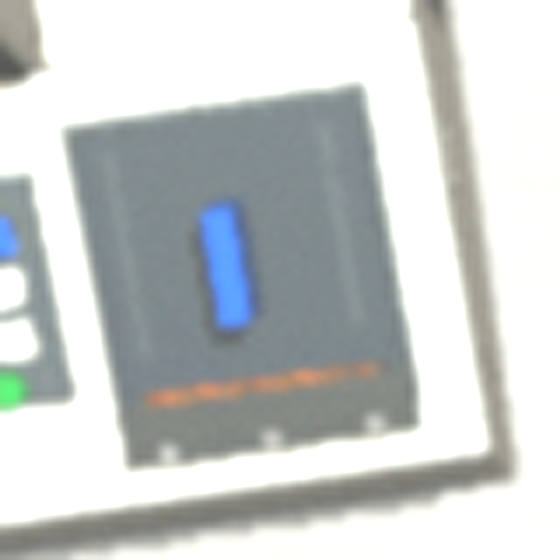

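View pics/vf_top.png

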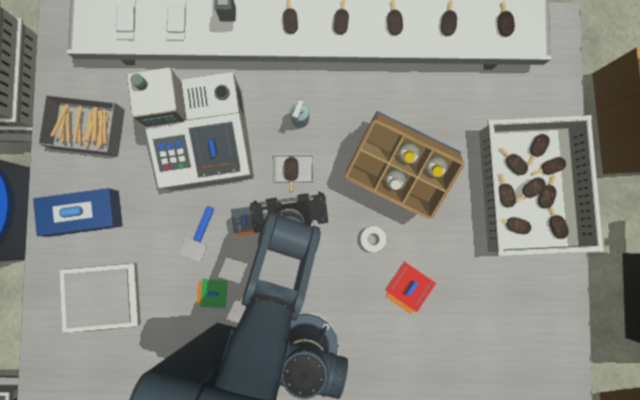

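The cover is flush in its recess. Only a thin orange line shows, at scene crop (445,235) to (668,488), so about 13 mm of lip is under the ledge. The other bottles and bystanders look untouched and the arm is clear.

Run:
```python
from rig import bot
print(bot.hand_in()); s=bot.read_state();print(s["time_s"],s["force"])
```

```text
the job is handed in; nothing more can be done
None
the job is handed in; nothing more can be done
```

The job is done and handed in at about 30.7 s of the 61 s allowed; the hand-in gave no verdict.

**What I did:**
- **Bottle:** I gripped the blue-capped bottle by its cap and drew it out along the cell axis, with no contact force beyond noise while going in. I stood it upright on the bay floor and let go.
- **Cover:** I chose the large grey cover, hooked its lip under the ledge with the top end raised 8 degrees, swung it flat, released it and backed off.

**Last checks:**
- **Cover position:** Both views show the cover flush in its recess. About 3 mm of orange lip is showing, so roughly 13 mm is under the ledge. The last contact before letting go was about 8 N with the cover parallel to the deck.
- **Bottle:** It looked upright near the bay's centre before the cover went on; the cover now hides it.
- **Surroundings:** In the final view the other bottles and the bystanders look unmoved, and the gripper was empty and clear with a force near zero.

**What disagreed:**
- **Camera views:** The two views differed by 3 to 6 mm at the coder, and from the arm's own position readings by up to about 9 mm in height. I therefore found the cover's height by touching the rest (about 1.5 mm below my estimate). I set the sideways and lip position by comparing cover and recess in the same picture.
- **Lip depth:** On the way in, estimates of the lip's depth ranged from 5 to 12 mm. I pushed it 3 mm further before lowering the top end.

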